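# Pack the make-up kit case from the bin rack

### The job

Pack the make-up kit: slide the case's cover fully back, lift every red bin off the rack's rail and set it down inside the case's compartment, and put the jar from the table in there with them. When everything is in, slide the cover fully home over the compartment; leave the flask, the tumbler and the powder tin where they are.

Things in the scene. Friction and masses are not known exactly. Their poses are not given: they have to be found in the camera images.
- rack: Steel rack fixed to the table: an upright flat rail 400 mm long, 6 mm thick, 45 mm high (its top edge 165 mm above the table) on two posts at its ends. Origin on the table under the middle of the rail; y along the rail, x square to it, away from the robot. The bins hang on the rail's -x side, side by side along y, 92 mm apart, at up to four places.
- cover (a joint): Flat wooden cover of the case, sliding along the case's x axis: 0 = fully shut against its stop, 0.19 (m) = fully open. Light friction. It starts shut or nearly so.
- cover_grip (a point): Middle of the top edge of the cover's black grip bar, which is 90 mm long across the slide (case's y), 12 mm thick along the slide (case's x) and 24 mm high; the cover's upper face is 24 mm below this point, 95 mm above the table. With the cover shut the grip is at x = -80 mm of the case; it moves with the cover.
- case: Wooden kit case fixed to the table. Origin on the table under the middle of its open compartment, inside 190 mm (x) by 220 mm (y), floor 8 mm and wall tops 88 mm above the table (guide strips at the sides 101 mm). x = the cover's opening direction, away from the robot; there the case goes on to +294 mm as a closed deck. Cover fully open: front edge at x = +85, grip at +110 mm.
- jar: White plastic jar with a black lid, 53 mm in diameter, 58 mm high, about 150 g, standing loose on the table between the robot and the rack. Origin at the centre of its underside, z up along its axis.
- bin0: Red plastic bin, open on top, 50 mm wide (y), 60 deep (x), 54 high, 120 g with its contents; one of four alike, two or three present. At rim height a lip behind it juts 13.5 mm to +x and turns down 14 mm: it hangs by this over the rack's rail and must rise over 15 mm to come off. Origin at the centre of its underside, 114 mm above the table when hung; z up, front at -x (towards the robot).
- bin1: Red plastic bin, open on top, 50 mm wide (y), 60 deep (x), 54 high, 120 g with its contents; one of four alike, two or three present. At rim height a lip behind it juts 13.5 mm to +x and turns down 14 mm: it hangs by this over the rack's rail and must rise over 15 mm to come off. Origin at the centre of its underside, 114 mm above the table when hung; z up, front at -x (towards the robot).
- bin2: Red plastic bin, open on top, 50 mm wide (y), 60 deep (x), 54 high, 120 g with its contents; one of four alike, two or three present. At rim height a lip behind it juts 13.5 mm to +x and turns down 14 mm: it hangs by this over the rack's rail and must rise over 15 mm to come off. Origin at the centre of its underside, 114 mm above the table when hung; z up, front at -x (towards the robot).
- bin3: Red plastic bin, open on top, 50 mm wide (y), 60 deep (x), 54 high, 120 g with its contents; one of four alike, two or three present. At rim height a lip behind it juts 13.5 mm to +x and turns down 14 mm: it hangs by this over the rack's rail and must rise over 15 mm to come off. Origin at the centre of its underside, 114 mm above the table when hung; z up, front at -x (towards the robot).
- flask: Metal flask, 74 mm across, 220 mm high, loose, not part of the job: leave it alone. Origin at the centre of its underside.
- tumbler: Brown lidded drinks tumbler, 84 mm across, 134 mm high, loose, not part of the job: leave it alone. Origin at the centre of its underside.
- powder: Grey round powder tin, 76 mm across, 30 mm high, loose, not part of the job: leave it alone. Origin at the centre of its underside.
Mind the look-alikes: they are no part of the job. Leave any blue look-alike of the bin0 alone. Leave any blue look-alike of the bin1 alone.

How it is judged:
By the outcome, as a careful person would: the job done as asked, in the order asked, and still so for the second after the job is handed in, with the robot touching nothing.
Of bin0, bin1, bin2, bin3 only 2 to 3 are there at a start; the rules pass over those that are not, and their reading is None.
At some moment in a run one of jar may be knocked a few centimetres aside while the robot is not near it.
Once in a run the grip may slacken for a moment while it holds something.
It also fails if it takes over 210 s, if anything falls off the work surface, if the arm or the gripper's body presses on something with over 40 N, if the wrist force passes 120 N, or if a joint passes its speed limit or range.

### The arm

A 6-joint arm with a two-finger parallel gripper is mounted at the origin on the work surface. World frame = base frame: x ahead of the robot, y to its left, z up, the work surface at z = 0. Lengths are in mm, angles in rad, forces in N, time in s.
With the tool pointing down it reaches from about 250 to 775 mm from the base axis. Payload 4 kg.
Tool frame: the origin (TCP) lies at the very end of the fingers, on their centre line; the grasp point (between the pads) lies 19 mm behind it (bot.grip_depth is the distance from the TCP to the grasp point, in mm); z points along the fingers, y is the direction in which the jaws open and shut (so a half turn about z gives the same grasp; the last joint's range is limited). The gripper opens to 85 mm and grips with 20 to 120 N. Pads are 22 mm wide; open, the fingers measure 114 mm over their backs; the gripper's body (76 mm by 85 mm) begins 54 mm behind the grasp point. The pads swing forward as they close: fully open they stand 13 mm farther back than shut.
Start: joints at [-1.208, 0.087, 1.371, -0, 1.684, -0.103], TCP at [247.026, -491.422, 231.341] pointing down, gripper open.
Joint ranges: [-3.1, 3.1], [-0.76, 2.03], [0.27, 2.55], [-1.08, 4.22], [0.17, 2.65], [-2.57, 2.57]. Speed limits (rad/s): [2.79, 2.79, 3.14, 3.14, 3.14, 3.14].

### API

Orientations are given as a unit quaternion [w, x, y, z].
In Python, from workcell import bot, imaging gives the robot as it stands.
- The arm moves only by the tool drive_tool, never from a script. Its argument "targets" is a list of rows, each a list of 7 numbers: the turn, a rotation vector about the tool's x, y, z in rad, then the shift along the tool's x, y, z in m, then the finger opening in m, from 0 to 0.0854. In form: [[ax, ay, az, tx, ty, tz, claw], ...]. A call has exactly 8 rows; each row is the pose to reach, as a shift and turn from the pose measured when the call began, along the tool's axes at that moment; what a row does not reach only later rows make up. A row lasts 1/8 s, in which the tool goes at most 62.5 mm and 10.7 degrees, less where a joint would pass 70% of its speed; a pose out of reach is approached as far as the arm can. A call with a gripper value outside its range is refused whole. The fingers move at their own pace and stop on an object; "force" is the grip in N (left out, the last holds). Time passes only in rows, so rows that repeat a pose let the fingers close, or fill a call up. It gives the time, the measured TCP pose, the force and the opening at its end, in the units of the state.
- bot.sense(): the state, without advancing time (a new reading comes with each control period).
- imaging.camera(name): name is "scene" or "top"; returns a dict with "color" (480x640x3 uint8, red, green, blue), "depth" (480x640 float32, mm along the optical axis (not along the pixel's ray), 0 where there is no reading), "fx", "fy", "cx", "cy" (pixels), "pose" (4x4, takes a point from camera to world coordinates). Camera axes: x right, y up, looking along -z (the intrinsics and any distortion apply to the point x, -y, -z); pixel columns grow to the right and rows downward; lengths in mm; the calibration is good to about 2 mm. A picture is of the moment at which its call begins.
- bot.close_job(): hands the job in, once; it reports no verdict.
The state is a dict: "time_s": time; "joint_positions": joint angles; "dq": joint speeds; "effort": joint torques, N m; "ee_pos": TCP position; "orientation": TCP orientation; "wrist_force": force on the tool from outside, world axes, zero at the start; "ft_torque": the same for the moment, N m; "finger_gap": opening from 0.0 (shut) to 1.0 (fully open).
Only numpy, scipy, OpenCV 4.12 (cv2) and the standard library are available. Lean on these libraries where they do the work, as an engineer would, in place of code of your own. Each camera call takes 0.05 s, during which the arm holds its last target.

## Working session

There is one attempt and no reset: what is moved stays moved. The work goes in short steps, Python scripts to look and compute and a tool call to move; the robot and the scene stay as the last step left them, time stands still between calls to the robot, and variables do not carry over. Pictures are saved under pics/ and viewed, and the job is handed in when it is done.

Besides the shell and the picture viewer there is one more tool, called after "Emit:" by a JSON object that holds its "name" and its "arguments", one argument or row to a line. drive_tool: Moves the arm, as the interface text tells. Its arguments: {"type":"object","properties":{"targets":{"type":"array"},"force":{"type":"number"}},"required":["targets"]}

```bash
ls; mkdir -p pics
python3 - <<'E'
from workcell import bot, imaging
import cv2, numpy as np
print(bot.sense())
for n in("scene","top"):
    c=imaging.camera(n); cv2.imwrite(f"pics/{n}0.png",c["color"][:,:,::-1]); np.savez(f"{n}0.npz",**c)
    print(n,c["fx"],c["fy"],c["cx"],c["cy"],np.round(c["pose"],4).tolist(),[k for k in c])
E
```

```text
pics
{'time_s': 0.0, 'joint_positions': array([-1.20811456e+00,  8.79512082e-02,  1.37230361e+00, -4.59100782e-05,
        1.68361185e+00, -1.03111816e-01]), 'dq': array([ 4.71954063e-04, -1.13278910e-03, -3.39453067e-04, -2.71789312e-05,
        1.01243660e-03, -1.55126939e-03]), 'effort': array([-7.13128775e-04, -3.51867557e+01, -3.13269997e+01, -2.92214181e-04,
        1.09018220e-02,  8.49183380e-06]), 'ee_pos': array([ 246.8139727 , -490.92915101,  230.11617989]), 'orientation': array([-1.12449036e-03,  9.73001868e-01,  2.30794434e-01, -1.69772458e-04]), 'wrist_force': array([ 0.17396264, -0.45620537,  0.28148777]), 'ft_torque': array([-0.02666631, -0.00096416,  0.01848927]), 'finger_gap': 0.9963500702338538}
scene 581.3187152888318 581.3187152888318 318.78263847479747 247.26982842261722 [[0.1277, -0.824, 0.5519, 1263.159], [0.9918, 0.1024, -0.0765, -220.8186], [0.0066, 0.5572, 0.8304, 1272.4557], [0.0, 0.0, 0.0, 1.0]] ['color', 'depth', 'fx', 'fy', 'cx', 'cy', 'pose']
top 603.9784742960559 603.9784742960559 314.7881542510338 243.26863810105553 [[0.0173, 0.9889, -0.1479, 226.9312], [-0.9998, 0.0178, 0.0025, -110.7044], [0.0051, 0.1478, 0.989, 1797.4601], [0.0, 0.0, 0.0, 1.0]] ['color', 'depth', 'fx', 'fy', 'cx', 'cy', 'pose']
```

View pics/scene0.png

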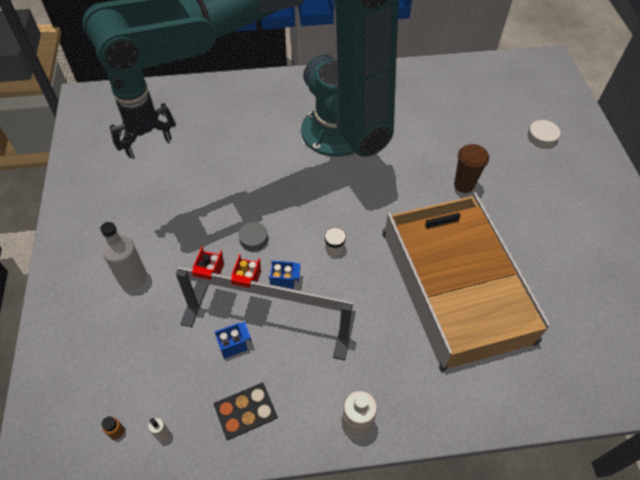

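View pics/top0.png

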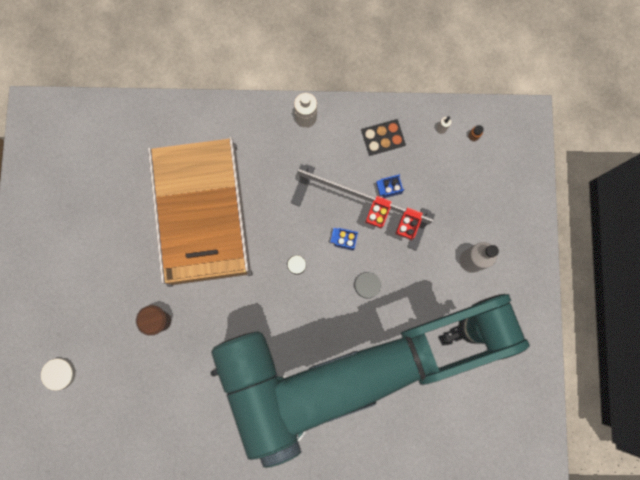

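```bash
cat > h.py <<'E'
import numpy as np, cv2
from workcell import bot, imaging
def load(f): return dict(np.load(f))
def ray(c,u,v):
    d=np.array([(u-c["cx"])/c["fx"],-(v-c["cy"])/c["fy"],-1.0]); P=c["pose"]
    return P[:3,3],P[:3,:3]@d
def atz(c,u,v,z):
    o,d=ray(c,u,v); return o+d*(z-o[2])/d[2]
def bydepth(c,u,v):
    o,d=ray(c,u,v); return o+d*c["depth"][int(round(v)),int(round(u))]
def tri(c1,p1,c2,p2):
    o1,d1=ray(c1,*p1);o2,d2=ray(c2,*p2)
    A=np.stack([d1,-d2],1); s=np.linalg.lstsq(A,o2-o1,rcond=None)[0]
    a=o1+s[0]*d1;b=o2+s[1]*d2
    return (a+b)/2,np.linalg.norm(a-b)
def crop(c,u0,v0,w,h,k,f):
    im=c["color"][v0:v0+h,u0:u0+w,::-1]
    cv2.imwrite(f,cv2.resize(im,None,fx=k,fy=k,interpolation=cv2.INTER_CUBIC))
E
python3 - <<'E'
from h import *
s=load("scene0.npz");t=load("top0.npz")
crop(s,170,200,190,150,4,"pics/sc_a.png")
crop(t,280,160,160,120,5,"pics/tc_a.png")
crop(s,375,180,180,190,3,"pics/sc_b.png")
crop(t,140,130,120,160,3.7,"pics/tc_b.png")
E
```

```text
(no output)
```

View pics/sc_a.png

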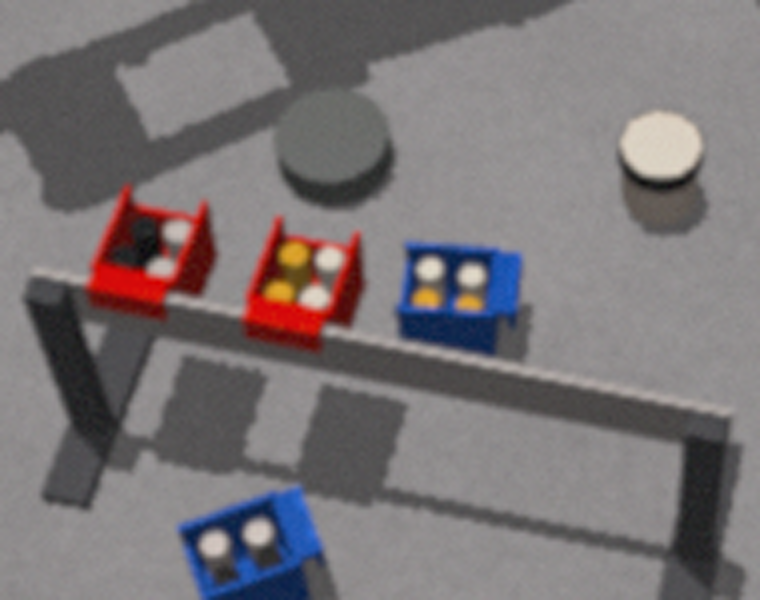

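View pics/tc_a.png

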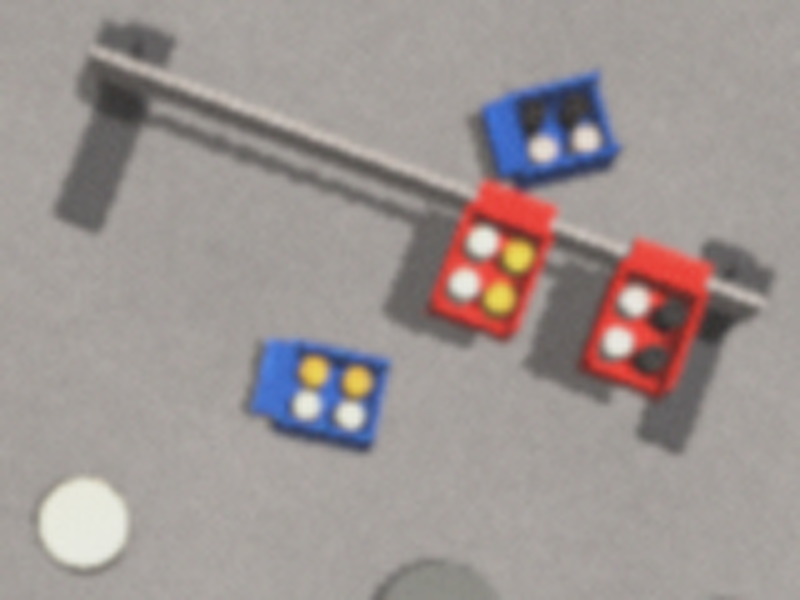

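View pics/sc_b.png

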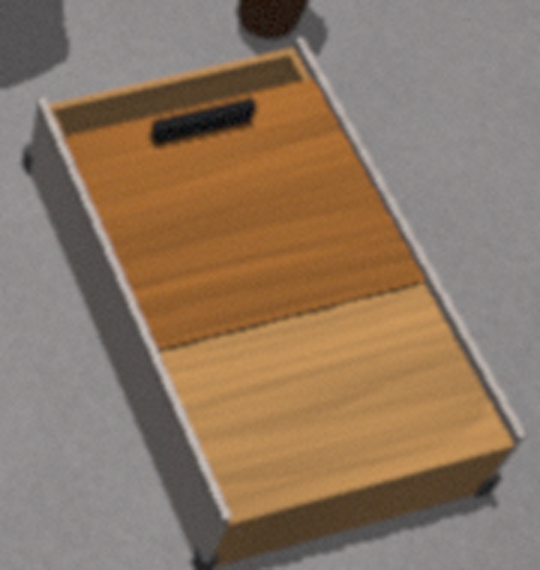

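View pics/tc_b.png

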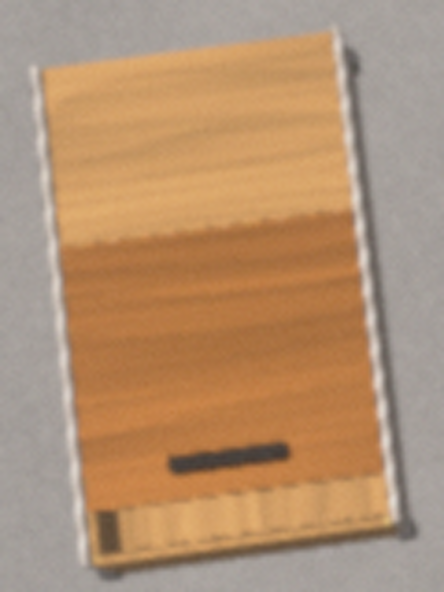

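Run:
```python
from h import *
s=load("scene0.npz");t=load("top0.npz")
def cr(c,u,v,k=8,r=25): return cv2.resize(c["color"][v-r:v+r,u-r:u+r,::-1],(390,290) if 0 else (290,290),interpolation=cv2.INTER_CUBIC)
a=np.vstack([np.hstack([cr(s,335,240),cr(s,544,134)]),np.hstack([cr(t,297,264),cr(s,360,412)])])
cv2.imwrite("pics/jars.png",a)
for n,c,p in [("jar s",s,(335,237)),("jar t",t,(297,264)),("disk s",s,(544,131)),("knobjar",s,(360,410)),("powder",t,(367,285)),("tumbler",t,(152,318)),("flask",t,(490,251)),("grip t",t,(202,254)),("grip s",s,(443,220)),("cover",t,(205,220)),("deck",t,(195,165)),("frontfloor",t,(205,270)),("bluebin",t,(344,238)),("redA",t,(378,212)),("redB",t,(410,223))]:
    print(n,np.round(bydepth(c,*p),1))
print(tri(s,(335,237),t,(297,264)))
```

```text
jar s [429.1 -63.8  57.1]
jar t [426.  -64.4  52.1]
disk s [100.9 617.4  24.7]
knobjar [903.6 -84.7 137. ]
powder [ 370.7 -270.5   25.9]
tumbler [261.3 325.7 135.2]
flask [ 451.2 -578.8  215.2]
grip t [441.9 200.4 118.5]
grip s [450.2 202.4 113.9]
cover [543.9 201.3  91.3]
deck [708.3 239.2  83. ]
frontfloor [408.7 210.7   3.4]
bluebin [ 512.3 -202.6    6.3]
redA [ 571.  -292.6  117.3]
redB [ 537.1 -379.8  138. ]
(array([426.05262434, -63.79880292,  52.6920167 ]), np.float64(1.220462834299392))
```

View pics/jars.png

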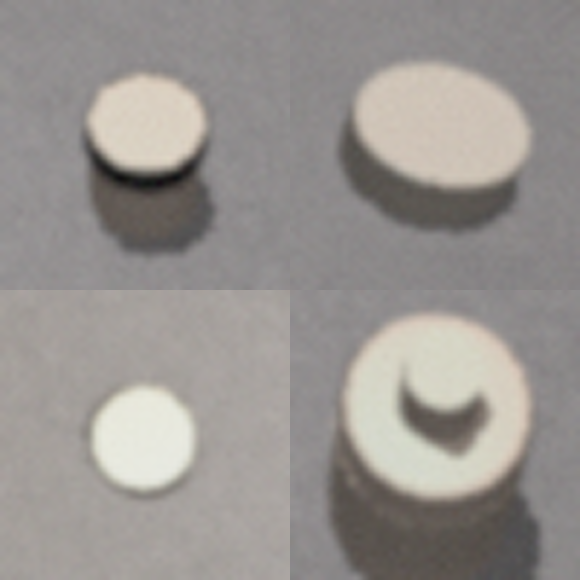

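Run:
```python
from h import *
s=load("scene0.npz");t=load("top0.npz")
S=lambda a,b:(375+a/3-.33,180+b/3-.33)
T=lambda a,b:(140+a/3.7-.36,130+b/3.7-.36)
pairs={"NR":((43,102),(393,522)),"NL":((302,42),(85,565)),"FR":((228,520),(337,30)),"FL":((520,437),(35,68))}
for k,(a,b) in pairs.items():
    p,e=tri(s,S(*a),t,T(*b)); print(k,np.round(p,1),round(e,1),np.round(atz(t,*T(*b),101)[:2],1),np.round(atz(s,*S(*a),101)[:2],1))
for k,(a,b) in {"gripL":((253,102),(168,462)),"gripR":((153,127),(288,449))}.items():
    p,e=tri(s,S(*a),t,T(*b)); print(k,np.round(p,1),round(e,1),np.round(atz(t,*T(*b),119)[:2],1),np.round(atz(s,*S(*a),119)[:2],1))
# rail, scene sc_a scale4 off(170,200); top scale5 off(280,160)
S=lambda a,b:(170+a/4-.37,200+b/4-.37)
T=lambda a,b:(280+a/5-.4,160+b/5-.4)
for k,(a,b) in {"railY-":((33,272),(765,301)),"railY+":((730,412),(93,52)),
 "A liplow-y?":((247,318),(552,210)),"A lip +y":((322,335),(482,182)),
 "B lip-":((92,290),(710,263)),"B lip+":((165,305),(637,240)),
 "A front -y":((280,220),(512,335)),"A front+y":((360,236),(433,307)),
 "B front -y":((127,190),(664,393)),"B front +y":((208,206),(586,367))}.items():
    p,e=tri(s,S(*a),t,T(*b)); print(k,np.round(p,1),round(e,1),np.round(atz(t,*T(*b),168)[:2],1),np.round(atz(s,*S(*a),168)[:2],1))
```

```text
NR [399.5  78.5  93.6] 0.7 [398.8  78. ] [404.9  76.3]
NL [362.8 313.6  93.5] 2.2 [361.9 310.6] [368.5 311.3]
FR [789.9 137.3  92.8] 1.4 [787.  135.4] [793.3 135.5]
FL [753.2 372.1  94.9] 1.5 [751.6 371.1] [755.8 368.2]
gripL [439.3 246.5 118.5] 2.6 [439.5 247.7] [439.6 245. ]
gripR [451.6 158.  114.8] 0.2 [451.1 157.4] [454.5 156.5]
railY- [ 542.3 -438.3  164.4] 0.8 [ 541.6 -437.1] [ 544.5 -438. ]
railY+ [677.1 -65.1 162.2] 0.4 [675.5 -65.1] [680.1 -66.1]
A liplow-y? [ 590.1 -320.4  169.5] 0.9 [ 590.5 -320.1] [ 589.1 -321. ]
A lip +y [ 605.4 -281.   168.7] 0.7 [ 605.6 -281.5] [ 605.1 -280.7]
B lip- [ 561.8 -405.9  170.3] 1.5 [ 562.3 -407.1] [ 560.4 -405.5]
B lip+ [ 574.6 -366.4  167.2] 1.4 [ 574.5 -367. ] [ 575.2 -365.6]
A front -y [ 521.5 -299.6  159.9] 1.1 [ 520.1 -298.1] [ 526.8 -299.6]
A front+y [ 536.7 -255.7  158.1] 0.1 [ 534.9 -254.7] [ 543.2 -255.4]
B front -y [ 490.6 -384.4  160.5] 3.7 [ 489.4 -381.3] [ 495.6 -385.2]
B front +y [ 504.9 -340.5  157.1] 0.7 [ 503.  -338.7] [ 512.3 -339.7]
```

```bash
cat >> h.py <<'E'
from scipy.spatial.transform import Rotation as R
def go(x,y,z,phi,lab=""):
    "total turn/shift (tool axes) to reach world TCP x,y,z with tool down, tool-x at phi deg"
    s=bot.sense(); q=s["orientation"]; r=R.from_quat([q[1],q[2],q[3],q[0]])
    p=np.radians(phi); X=np.array([np.cos(p),np.sin(p),0]); Z=np.array([0,0,-1.]); Y=np.cross(Z,X)
    rt=R.from_matrix(np.stack([X,Y,Z],1))
    rv=(r.inv()*rt).as_rotvec(); sh=r.inv().apply(np.array([x,y,z])-s["ee_pos"])/1000
    print(lab,"t",round(s["time_s"],2),"at",np.round(s["ee_pos"],1),"gap",round(85.4*s["finger_gap"],1),"F",np.round(s["wrist_force"],1),"\n  turn",np.round(rv,4),"shift m",np.round(sh,4), "deg",np.round(np.degrees(rv[2]),1))
th=np.radians(8.6); CO=np.array([479.6,210.2])
cx=np.array([np.cos(th),np.sin(th)]); cy=np.array([-np.sin(th),np.cos(th)])
def case(x,y): return CO+x*cx+y*cy
def tocase(p): d=np.asarray(p)[:2]-CO; return d@cx,d@cy
ra=np.radians(-19.9); RO=np.array([609.7,-251.7]); rx=np.array([np.cos(ra),np.sin(ra)]); ry=np.array([-np.sin(ra),np.cos(ra)])
def rack(x,y): return RO+x*rx+y*ry
E
python3 - <<'E'
from h import *
g=case(-35,-2); print(g, case(110,-2))
go(247,-491,300,26.7)
go(g[0],g[1],180,98.6)
E
```

```text
[445.29259735 202.98875022] [588.6622726  224.67137502]
 t 0.1 at [ 246.9 -491.   230.2] gap 85.3 F [0.6 0.6 0.6] 
  turn [-0.0021 -0.0002 -0.0002] shift m [ 0.0001 -0.0001 -0.0698] deg -0.0
 t 0.1 at [ 246.9 -491.   230.2] gap 85.3 F [0.6 0.6 0.6] 
  turn [-0.0016 -0.0015 -1.2551] shift m [ 0.489  -0.5308  0.0514] deg -71.9
```

Candidates: red bins at scene (208,263) and (246,269) are the two to take. Blue look-alikes at scene (285,272) and (233,340) stay. For the jar I choose scene (335,238): 53 mm across, 57 mm high, with a black band. The white disk at (545,132) and the knobbed pot at (360,410) are not it; both were checked in the crops. The cover stands about 45 mm open.

Emit:
{"name": "drive_tool", "arguments": {
  "targets": [
    [0,0,0,0,0,-0.035,0.085],
    [0,0,0,0,0,-0.07,0.085],
    [0,0,-0.1,0.04,-0.043,-0.07,0.085],
    [0,0,-0.2,0.08,-0.087,-0.07,0.06],
    [0,0,-0.3,0.12,-0.13,-0.07,0.04],
    [0,0,-0.4,0.16,-0.174,-0.07,0.04],
    [0,0,-0.5,0.2,-0.217,-0.07,0.04],
    [0,0,-0.6,0.24,-0.26,-0.07,0.04]
  ]
}}

```text
time_s: 1.1
ee_pos: [344.5, -149.1, 300.4]
orientation: [-0.001, 0.861, 0.509, 0.0]
wrist_force: [1.1, 0.2, 0.3]
finger_gap: 0.469
```

Run:
```python
from h import *
go(445.3,203,180,98.6)
```

```text
t 1.1 at [ 344.5 -149.1  300.4] gap 40.1 F [1.1 0.2 0.3] 
  turn [-0.0011 -0.0021 -0.6524] shift m [ 0.357  -0.081   0.1211] deg -37.4
```

Emit:
{"name": "drive_tool", "arguments": {
  "targets": [
    [0,0,-0.09,0.05,-0.011,0,0.04],
    [0,0,-0.18,0.1,-0.022,0,0.04],
    [0,0,-0.28,0.15,-0.034,0,0.04],
    [0,0,-0.37,0.2,-0.045,0,0.04],
    [0,0,-0.46,0.25,-0.057,0.02,0.04],
    [0,0,-0.56,0.3,-0.068,0.05,0.04],
    [0,0,-0.65,0.357,-0.081,0.09,0.04],
    [-0.001,-0.002,-0.652,0.357,-0.081,0.121,0.04]
  ]
}}

```text
time_s: 2.1
ee_pos: [445.2, 205.8, 178.1]
orientation: [-0.001, 0.65, 0.76, -0.0]
wrist_force: [-0.6, -0.1, -0.5]
finger_gap: 0.468
```

Run:
```python
from h import *
go(445.3,203,99,98.6)
c=imaging.camera("scene"); crop(c,375,150,180,150,4,"pics/c1.png")
```

```text
t 2.1 at [445.2 205.8 178.1] gap 40.0 F [-0.6 -0.1 -0.5] 
  turn [-0.0011 -0.0006  0.0042] shift m [-0.0028 -0.0002  0.0791] deg 0.2
```

View pics/c1.png

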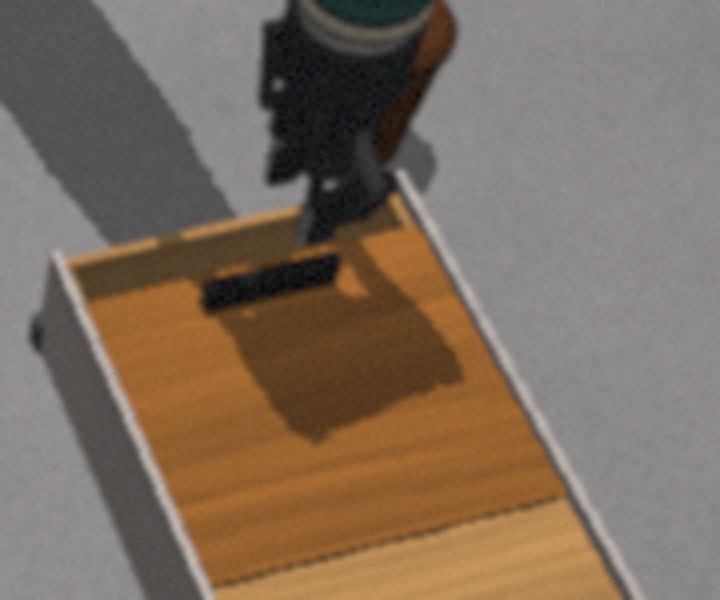

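The hand is above the bar (crop 270,283), as planned. Next I lower it and grip.

Emit:
{"name": "drive_tool", "arguments": {
  "targets": [
    [0,0,0,-0.002,0,0.03,0.04],
    [0,0,0,-0.002,0,0.06,0.04],
    [0,0,0,-0.002,0,0.076,0.04],
    [0,0,0,-0.002,0,0.076,0.04],
    [0,0,0,-0.002,0,0.076,0.02],
    [0,0,0,-0.002,0,0.076,0],
    [0,0,0,-0.002,0,0.076,0],
    [0,0,0,-0.002,0,0.076,0]
  ],
  "force": 40
}}

```text
time_s: 3.15
ee_pos: [442.8, 202.3, 97.8]
orientation: [-0.002, 0.651, 0.759, -0.004]
wrist_force: [1.8, -1.9, 6.7]
finger_gap: 0.131
```

Run:
```python
from h import *
go(588.7,224.7,101,98.6); print(tocase(bot.sense()["ee_pos"]))
```

```text
t 3.15 at [442.8 202.3  97.8] gap 11.2 F [ 1.8 -1.9  6.7] 
  turn [-0.0083  0.0011  0.003 ] shift m [-1.000e-04  1.476e-01 -4.400e-03] deg 0.2
(np.float64(-37.612310571644144), np.float64(-2.308310447614503))
```

Emit:
{"name": "drive_tool", "arguments": {
  "targets": [
    [0,0,0,0,0.01,-0.002,0],
    [0,0,0,0,0.03,-0.002,0],
    [0,0,0,0,0.055,-0.002,0],
    [0,0,0,0,0.08,-0.002,0],
    [0,0,0,0,0.105,-0.002,0],
    [0,0,0,0,0.125,-0.002,0],
    [0,0,0,0,0.136,-0.002,0],
    [0,0,0,0,0.14,-0.002,0]
  ]
}}

```text
time_s: 4.15
ee_pos: [581.2, 223.6, 97.9]
orientation: [-0.003, 0.651, 0.759, -0.004]
wrist_force: [-1.6, -0.4, 0.1]
finger_gap: 0.135
```

Run:
```python
from h import *
go(588.7,224.7,99,98.6); print(tocase(bot.sense()["ee_pos"]))
```

```text
t 4.15 at [581.2 223.6  97.9] gap 11.5 F [-1.6 -0.4  0.1] 
  turn [-0.01    0.0012  0.003 ] shift m [-0.0001  0.0076 -0.0012] deg 0.2
(np.float64(102.41814258363235), np.float64(-1.9153971165800816))
```

Emit:
{"name": "drive_tool", "arguments": {
  "targets": [
    [0,0,0,0,0.003,-0.001,0],
    [0,0,0,0,0.006,-0.001,0],
    [0,0,0,0,0.008,-0.001,0],
    [0,0,0,0,0.01,-0.001,0],
    [0,0,0,0,0.011,-0.001,0],
    [0,0,0,0,0.012,-0.001,0],
    [0,0,0,0,0.012,-0.001,0],
    [0,0,0,0,0.012,-0.001,0]
  ]
}}

```text
time_s: 5.15
ee_pos: [589.3, 224.9, 97.9]
orientation: [-0.006, 0.651, 0.759, -0.008]
wrist_force: [-11.1, -2.6, -0.4]
finger_gap: 0.132
```

Run:
```python
from h import *
go(588.7,224.7,99,98.6); print(tocase(bot.sense()["ee_pos"]))
```

```text
t 5.15 at [589.3 224.9  97.9] gap 11.3 F [-11.1  -2.6  -0.4] 
  turn [-0.0192  0.002   0.0034] shift m [-0.0001 -0.0007 -0.0011] deg 0.2
(np.float64(110.697940752246), np.float64(-1.8936456183314616))
```

Emit:
{"name": "drive_tool", "arguments": {
  "targets": [
    [0,0,0,0,-0.003,0,0],
    [0,0,0,0,-0.003,0,0.03],
    [0,0,0,0,-0.003,0,0.05],
    [0,0,0,0,-0.003,0,0.05],
    [0,0,0,0,-0.003,-0.03,0.05],
    [0,0,0,0,-0.003,-0.08,0.05],
    [0,0,0,0,-0.003,-0.13,0.05],
    [0,0,0,0,-0.003,-0.17,0.07]
  ]
}}

```text
time_s: 6.15
ee_pos: [590.0, 225.3, 271.1]
orientation: [-0.005, 0.651, 0.759, -0.007]
wrist_force: [-0.2, -0.2, 0.3]
finger_gap: 0.78
```

Run:
```python
from h import *
a=rack(-37,-48); print(a,rack(-37,-139.5))
go(a[0],a[1],260,160.1); 
c=imaging.camera("scene"); cv2.imwrite("pics/s2.png",c["color"][:,:,::-1])
```

```text
[ 558.57112089 -284.23978674] [ 527.42639205 -370.27615036]
 t 6.15 at [590.  225.3 271.1] gap 66.6 F [-0.2 -0.2  0.3] 
  turn [-0.0152 -0.0072 -1.07  ] shift m [-0.4988 -0.1087  0.0136] deg -61.3
```

View pics/s2.png

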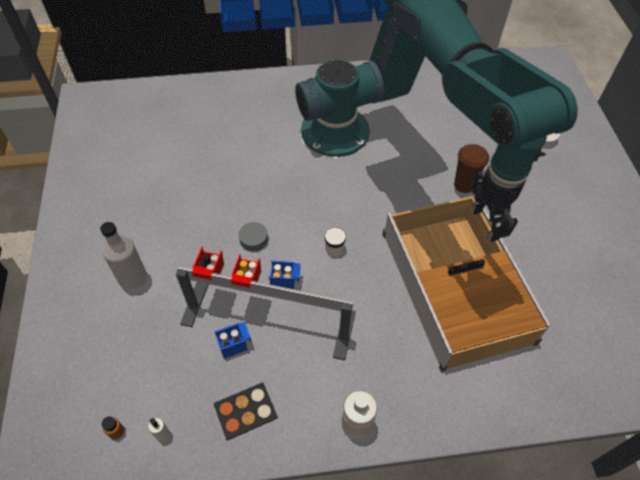

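Emit:
{"name": "drive_tool", "arguments": {
  "targets": [
    [0,0,-0.13,-0.06,-0.013,0,0.07],
    [0,0,-0.26,-0.12,-0.026,0,0.07],
    [0,0,-0.4,-0.18,-0.039,0,0.07],
    [0,0,-0.53,-0.24,-0.052,0,0.07],
    [0,0,-0.67,-0.3,-0.065,0,0.07],
    [0,0,-0.8,-0.36,-0.078,0,0.07],
    [0,0,-0.94,-0.42,-0.091,0,0.07],
    [-0.015,-0.007,-1.07,-0.475,-0.104,0.01,0.07]
  ]
}}

```text
time_s: 7.2
ee_pos: [561.7, -261.9, 269.5]
orientation: [0.006, 0.171, 0.985, 0.002]
wrist_force: [0.5, 0.3, 0.1]
finger_gap: 0.816
```

Run:
```python
from h import *
go(557.5,-286,200,160.1)
```

```text
t 7.2 at [ 561.7 -261.9  269.5] gap 69.7 F [0.5 0.3 0.1] 
  turn [0.0057 0.0116 0.0041] shift m [-0.0034 -0.0245  0.0694] deg 0.2
```

Emit:
{"name": "drive_tool", "arguments": {
  "targets": [
    [0.006,0.012,0.004,-0.003,-0.024,0,0.07],
    [0.006,0.012,0.004,-0.003,-0.0245,0.03,0.07],
    [0.006,0.012,0.004,-0.003,-0.0245,0.06,0.07],
    [0.006,0.012,0.004,-0.003,-0.0245,0.07,0.07],
    [0.006,0.012,0.004,-0.003,-0.0245,0.07,0.07],
    [0.006,0.012,0.004,-0.003,-0.0245,0.07,0.07],
    [0.006,0.012,0.004,-0.003,-0.0245,0.07,0.07],
    [0.006,0.012,0.004,-0.003,-0.0245,0.07,0.07]
  ]
}}

```text
time_s: 8.2
ee_pos: [557.5, -286.0, 200.4]
orientation: [0.001, 0.173, 0.985, -0.0]
wrist_force: [0.2, -0.5, -0.1]
finger_gap: 0.817
```

Run:
```python
from h import *
go(557.5,-286,128,160.1)
c=imaging.camera("scene"); crop(c,180,180,150,120,5,"pics/c3.png")
c=imaging.camera("top"); crop(c,300,150,160,120,5,"pics/c4.png")
```

```text
t 8.2 at [ 557.5 -286.   200.4] gap 69.8 F [ 0.2 -0.5 -0.1] 
  turn [-0.0006  0.0013  0.0003] shift m [0.0001 0.     0.0724] deg 0.0
```

View pics/c3.png

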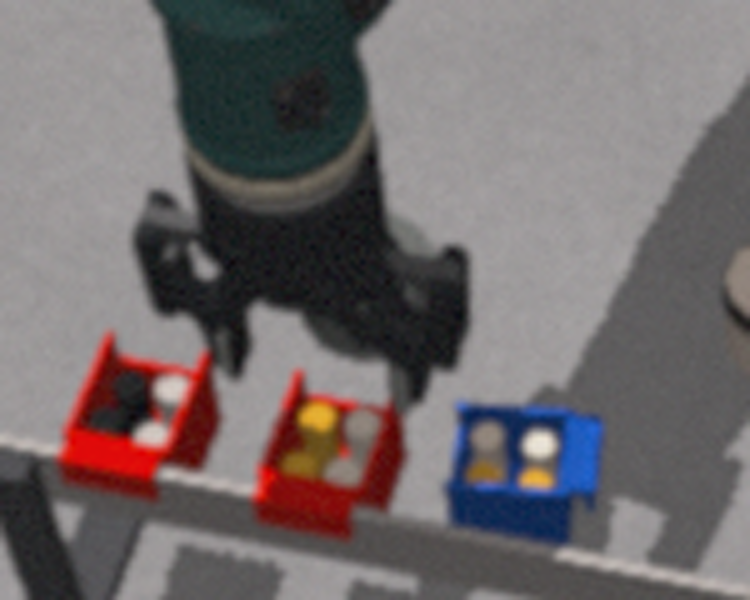

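View pics/c4.png

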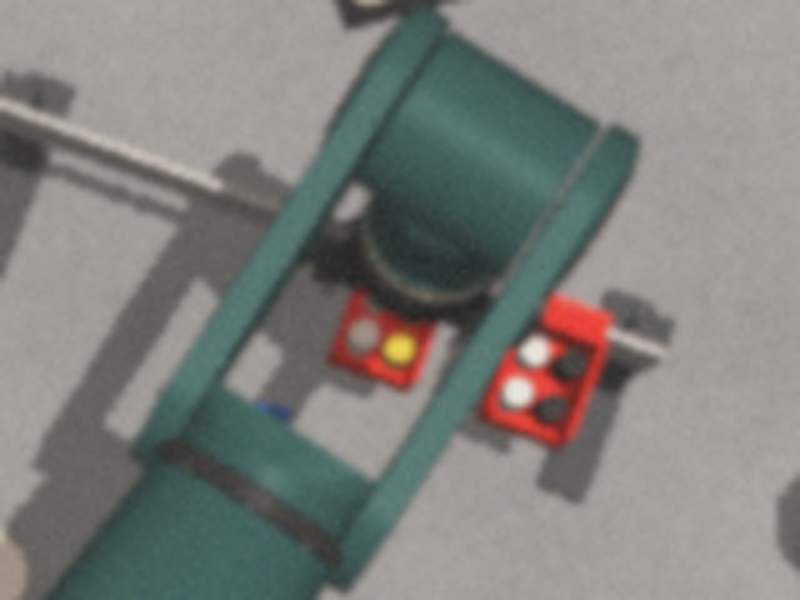

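Fingers straddle bin A (crop tips at 233,365 and 405,400), and bin B is clear. Next I lower and grip with 50 N.

Emit:
{"name": "drive_tool", "arguments": {
  "targets": [
    [0,0,0,0,0,0.025,0.07],
    [0,0,0,0,0,0.05,0.07],
    [0,0,0,0,0,0.072,0.07],
    [0,0,0,0,0,0.072,0.07],
    [0,0,0,0,0,0.072,0.055],
    [0,0,0,0,0,0.072,0.04],
    [0,0,0,0,0,0.072,0.04],
    [0,0,0,0,0,0.072,0.04]
  ],
  "force": 50
}}

```text
time_s: 9.3
ee_pos: [557.9, -286.6, 129.7]
orientation: [0.001, 0.173, 0.985, -0.001]
wrist_force: [-1.8, -1.1, 3.7]
finger_gap: 0.581
```

Run:
```python
from h import *
go(557.5,-286,250,160.1)
```

```text
t 9.3 at [ 557.9 -286.6  129.7] gap 49.7 F [-1.8 -1.1  3.7] 
  turn [-0.0015  0.0033  0.0001] shift m [ 0.0002  0.0003 -0.1203] deg 0.0
```

Gripped at 49.7 mm. Next I lift, with force raised for grip slackening.

Emit:
{"name": "drive_tool", "arguments": {
  "targets": [
    [0,0,0,0,0,0,0.03],
    [0,0,0,0,0,-0.01,0.03],
    [0,0,0,0,0,-0.025,0.03],
    [0,0,0,0,0,-0.045,0.03],
    [0,0,0,0,0,-0.07,0.03],
    [0,0,0,0,0,-0.09,0.03],
    [0,0,0,0,0,-0.11,0.03],
    [0,0,0,0,0,-0.12,0.03]
  ],
  "force": 60
}}

```text
time_s: 10.3
ee_pos: [557.9, -286.4, 252.2]
orientation: [0.003, 0.173, 0.985, -0.001]
wrist_force: [-0.3, 0.5, -1.1]
finger_gap: 0.576
```

Run:
```python
from h import *
p=case(-40,-60);print(p)
go(p[0],p[1],240,188.6)
c=imaging.camera("scene"); crop(c,160,120,200,150,4,"pics/c5.png")
```

```text
[449.02186536 144.8932034 ]
 t 10.3 at [ 557.9 -286.4  252.2] gap 49.2 F [-0.3  0.5 -1.1] 
  turn [-0.0034  0.0053 -0.4972] shift m [0.2492 0.3685 0.01  ] deg -28.5
```

View pics/c5.png

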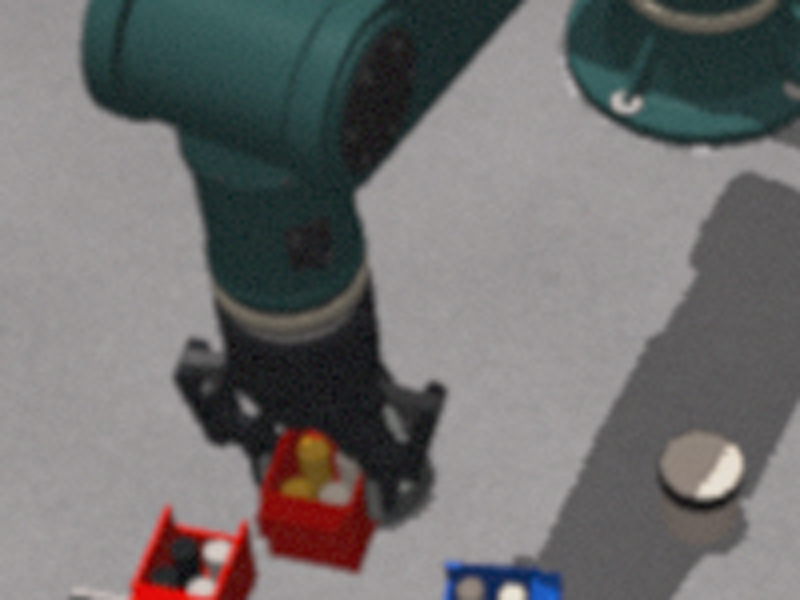

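Emit:
{"name": "drive_tool", "arguments": {
  "targets": [
    [0,0,-0.03,0.015,0.022,0,0.03],
    [0,0,-0.09,0.045,0.067,0,0.03],
    [0,0,-0.16,0.078,0.115,0,0.03],
    [0,0,-0.22,0.112,0.165,0,0.03],
    [0,0,-0.29,0.146,0.216,0,0.03],
    [0,0,-0.36,0.18,0.266,0,0.03],
    [0,0,-0.43,0.214,0.317,0,0.03],
    [-0.003,0.005,-0.497,0.24,0.355,0,0.03]
  ]
}}

```text
time_s: 11.35
ee_pos: [451.9, 131.1, 250.1]
orientation: [0.0, -0.077, 0.997, -0.001]
wrist_force: [0.4, 0.4, -0.6]
finger_gap: 0.576
```

Run:
```python
from h import *
p=case(-40,-60)
go(p[0],p[1],110,188.6)
```

```text
t 11.35 at [451.9 131.1 250.1] gap 49.2 F [ 0.4  0.4 -0.6] 
  turn [-0.0011  0.0006  0.0035] shift m [0.0008 0.0142 0.1401] deg 0.2
```

Emit:
{"name": "drive_tool", "arguments": {
  "targets": [
    [0,0,0.003,0.001,0.007,0.01,0.03],
    [0,0,0.003,0.001,0.014,0.035,0.03],
    [0,0,0.003,0.001,0.014,0.065,0.03],
    [0,0,0.003,0.001,0.014,0.095,0.03],
    [0,0,0.003,0.001,0.014,0.12,0.03],
    [0,0,0.003,0.001,0.014,0.133,0.03],
    [0,0,0.003,0.001,0.014,0.14,0.03],
    [0,0,0.003,0.001,0.014,0.14,0.03]
  ]
}}

```text
time_s: 12.35
ee_pos: [449.0, 144.4, 110.2]
orientation: [0.0, -0.075, 0.997, -0.001]
wrist_force: [0.2, -0.2, 0.5]
finger_gap: 0.579
```

Run:
```python
from h import *
p=case(-40,-60)
go(p[0],p[1],24,188.6)
c=imaging.camera("scene"); crop(c,370,140,200,150,4,"pics/c6.png")
c=imaging.camera("top"); crop(c,140,130,160,160,4,"pics/c7.png")
```

```text
t 12.35 at [449.  144.4 110.2] gap 49.5 F [ 0.2 -0.2  0.5] 
  turn [-0.0011  0.0006  0.    ] shift m [-0.      0.0006  0.0862] deg 0.0
```

View pics/c6.png

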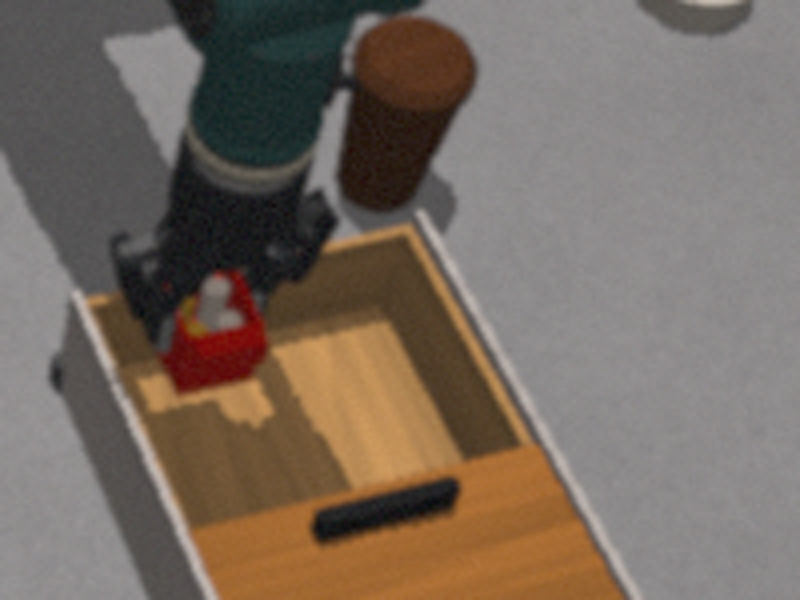

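View pics/c7.png

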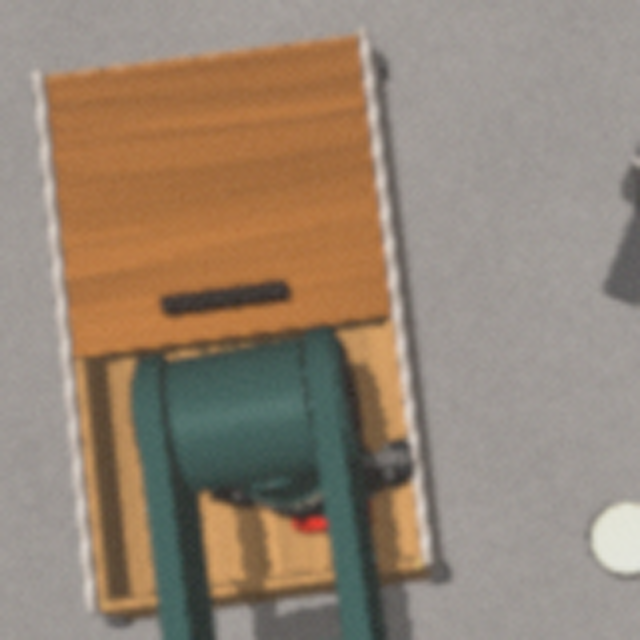

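Run:
```python
from h import *
c=imaging.camera("top"); 
for v in (242,246,249):
  for u in (234,237,239,240,241,242,243,244,245):
    p=bydepth(c,u,v); print(u,v,np.round(p,0),np.round(tocase(p),0))
```

```text
234 242 [494. 127.   8.] [  2. -85.]
237 242 [464.  92. 208.] [ -33. -114.]
239 242 [464.  86. 213.] [ -34. -120.]
240 242 [464.  84. 209.] [ -34. -122.]
241 242 [464.  81. 210.] [ -35. -125.]
242 242 [480.  91. 105.] [ -17. -118.]
243 242 [480.  89. 104.] [ -18. -120.]
244 242 [483.  88.  83.] [ -15. -121.]
245 242 [487.  88.  62.] [ -11. -122.]
234 246 [452.  98. 219.] [ -44. -106.]
237 246 [453.  91. 213.] [ -44. -114.]
239 246 [452.  85. 218.] [ -46. -119.]
240 246 [452.  82. 222.] [ -47. -122.]
241 246 [453.  80. 215.] [ -46. -124.]
242 246 [454.  79. 209.] [ -45. -126.]
243 246 [469.  88. 102.] [ -29. -119.]
244 246 [469.  86. 102.] [ -29. -122.]
245 246 [473.  86.  72.] [ -25. -122.]
234 249 [451. 105. 169.] [ -44. -100.]
237 249 [445.  91. 214.] [ -52. -113.]
239 249 [446.  86. 207.] [ -52. -117.]
240 249 [445.  83. 209.] [ -53. -120.]
241 249 [445.  81. 210.] [ -53. -123.]
242 249 [447.  80. 198.] [ -52. -124.]
243 249 [460.  88. 103.] [ -37. -118.]
244 249 [461.  86.  99.] [ -37. -120.]
245 249 [462.  84.  89.] [ -36. -122.]
```

The hand's knuckles reach ±65 mm from its centre at about TCP+100 mm, which would come over the guide strip at y = -60. So I move the bin inward to case y = -42 before lowering.

Emit:
{"name": "drive_tool", "arguments": {
  "targets": [
    [0,0,0,0,0.01,0,0.03],
    [0,0,0,0,0.0185,0,0.03],
    [0,0,0,0,0.0185,0.02,0.03],
    [0,0,0,0,0.0185,0.045,0.03],
    [0,0,0,0,0.0185,0.065,0.03],
    [0,0,0,0,0.0185,0.075,0.03],
    [0,0,0,0,0.0185,0.08,0.03],
    [0,0,0,0,0.0185,0.08,0.03]
  ]
}}

```text
time_s: 13.5
ee_pos: [447.3, 163.2, 31.5]
orientation: [0.002, -0.075, 0.997, -0.0]
wrist_force: [-0.4, 0.1, -0.7]
finger_gap: 0.578
```

Run:
```python
from h import *
p=case(-40,-42)
go(p[0],p[1],24,188.6)
```

```text
t 13.5 at [447.3 163.2  31.5] gap 49.4 F [-0.4  0.1 -0.7] 
  turn [-0.0009  0.0032  0.0006] shift m [ 0.001  -0.0004  0.0075] deg 0.0
```

Emit:
{"name": "drive_tool", "arguments": {
  "targets": [
    [0,0,0,0,0,0.002,0.03],
    [0,0,0,0,0,0.004,0.03],
    [0,0,0,0,0,0.006,0.03],
    [0,0,0,0,0,0.007,0.03],
    [0,0,0,0,0,0.008,0.03],
    [0,0,0,0,0,0.008,0.03],
    [0,0,0,0,0,0.008,0.03],
    [0,0,0,0,0,0.008,0.03]
  ]
}}

```text
time_s: 14.5
ee_pos: [447.6, 163.2, 24.9]
orientation: [0.002, -0.075, 0.997, -0.0]
wrist_force: [-2.5, -1.4, 7.3]
finger_gap: 0.579
```

Run:
```python
from h import *
p=case(-40,-42)
go(p[0],p[1],23,188.6)
```

```text
t 14.5 at [447.6 163.2  24.9] gap 49.4 F [-2.5 -1.4  7.3] 
  turn [-0.001   0.0036  0.0006] shift m [ 0.0013 -0.0003  0.0019] deg 0.0
```

Emit:
{"name": "drive_tool", "arguments": {
  "targets": [
    [0,0,0,0,0,0,0.055],
    [0,0,0,0,0,0,0.06],
    [0,0,0,0,0,0,0.06],
    [0,0,0,0,0,-0.02,0.06],
    [0,0,0,0,0,-0.06,0.06],
    [0,0,0,0,0,-0.12,0.06],
    [0,0,0,0,0,-0.18,0.06],
    [0,0,0,0,0,-0.23,0.07]
  ]
}}

```text
time_s: 15.5
ee_pos: [446.8, 163.3, 257.4]
orientation: [0.003, -0.075, 0.997, -0.0]
wrist_force: [0.1, 0.6, 0.5]
finger_gap: 0.821
```

Run:
```python
from h import *
go(527,-372,255,160.1)
c=imaging.camera("scene"); cv2.imwrite("pics/s8.png",c["color"][:,:,::-1])
```

```text
t 15.5 at [446.8 163.3 257.4] gap 70.1 F [0.1 0.6 0.5] 
  turn [0.0006 0.0057 0.498 ] shift m [ 0.0011 -0.5413  0.0029] deg 28.5
```

View pics/s8.png

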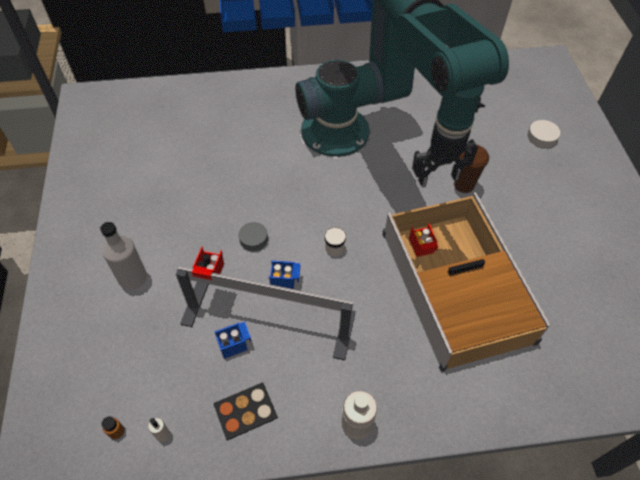

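Bin A stands upright in the case (424,238). Next is bin B at (208,262).

Emit:
{"name": "drive_tool", "arguments": {
  "targets": [
    [0,0,0.04,0,-0.04,0,0.07],
    [0,0,0.1,0,-0.1,0,0.07],
    [0,0,0.17,0,-0.16,0,0.07],
    [0,0,0.24,0,-0.22,0,0.07],
    [0,0,0.3,0,-0.28,0,0.07],
    [0,0,0.37,0.001,-0.34,0,0.07],
    [0,0,0.44,0.001,-0.4,0,0.07],
    [0,0.006,0.498,0.001,-0.46,0,0.07]
  ]
}}

```text
time_s: 16.55
ee_pos: [517.5, -292.9, 264.5]
orientation: [0.006, 0.174, 0.985, 0.003]
wrist_force: [0.6, 0.8, 0.7]
finger_gap: 0.821
```

Run:
```python
from h import *
go(527,-372,200,160.1)
```

```text
t 16.55 at [ 517.5 -292.9  264.5] gap 70.2 F [0.6 0.8 0.7] 
  turn [ 0.008   0.0102 -0.0021] shift m [-0.0353 -0.0716  0.0643] deg -0.1
```

Emit:
{"name": "drive_tool", "arguments": {
  "targets": [
    [0.008,0.01,-0.002,-0.02,-0.04,0,0.07],
    [0.008,0.01,-0.002,-0.0353,-0.0716,0,0.07],
    [0.008,0.01,-0.002,-0.0353,-0.0716,0.03,0.07],
    [0.008,0.01,-0.002,-0.0353,-0.0716,0.055,0.07],
    [0.008,0.01,-0.002,-0.0353,-0.0716,0.064,0.07],
    [0.008,0.01,-0.002,-0.0353,-0.0716,0.064,0.07],
    [0.008,0.01,-0.002,-0.0353,-0.0716,0.064,0.07],
    [0.008,0.01,-0.002,-0.0353,-0.0716,0.064,0.07]
  ]
}}

```text
time_s: 17.55
ee_pos: [527.4, -372.3, 202.0]
orientation: [0.001, 0.173, 0.985, -0.001]
wrist_force: [0.4, -0.8, -0.5]
finger_gap: 0.816
```

Run:
```python
from h import *
go(527,-372,128,160.1)
c=imaging.camera("scene"); crop(c,140,180,150,120,5,"pics/c9.png")
```

```text
t 17.55 at [ 527.4 -372.3  202. ] gap 69.7 F [ 0.4 -0.8 -0.5] 
  turn [-0.001   0.0028  0.    ] shift m [0.0007 0.0002 0.074 ] deg 0.0
```

View pics/c9.png

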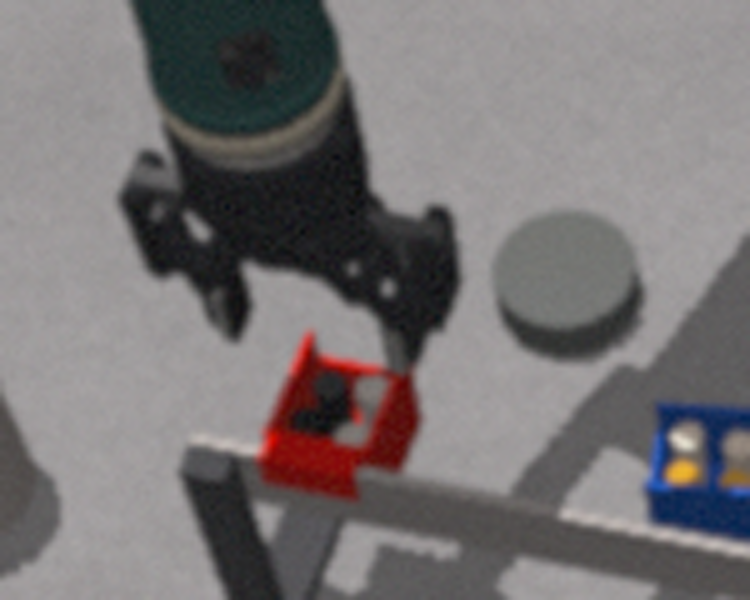

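The offset seen is in line with perspective and the 92 mm spacing from A. Descending.

Emit:
{"name": "drive_tool", "arguments": {
  "targets": [
    [0,0,0,0,0,0.025,0.07],
    [0,0,0,0,0,0.05,0.07],
    [0,0,0,0,0,0.074,0.07],
    [0,0,0,0,0,0.074,0.07],
    [0,0,0,0,0,0.074,0.055],
    [0,0,0,0,0,0.074,0.04],
    [0,0,0,0,0,0.074,0.03],
    [0,0,0,0,0,0.074,0.03]
  ],
  "force": 60
}}

```text
time_s: 18.6
ee_pos: [528.2, -373.1, 130.0]
orientation: [0.003, 0.173, 0.985, -0.002]
wrist_force: [-0.7, -0.0, 5.5]
finger_gap: 0.579
```

Emit:
{"name": "drive_tool", "arguments": {
  "targets": [
    [0,0,0,0,0,0,0.03],
    [0,0,0,0,0,-0.01,0.03],
    [0,0,0,0,0,-0.025,0.03],
    [0,0,0,0,0,-0.045,0.03],
    [0,0,0,0,0,-0.07,0.03],
    [0,0,0,0,0,-0.09,0.03],
    [0,0,0,0,0,-0.11,0.03],
    [0,0,0,0,0,-0.12,0.03]
  ]
}}

```text
time_s: 19.6
ee_pos: [527.8, -372.8, 252.5]
orientation: [0.004, 0.173, 0.985, -0.002]
wrist_force: [-0.8, 0.4, -1.5]
finger_gap: 0.578
```

Run:
```python
from h import *
p=case(-40,42)
go(p[0],p[1],252,188.6)
c=imaging.camera("scene"); crop(c,140,150,200,150,4,"pics/c10.png")
```

```text
t 19.6 at [ 527.8 -372.8  252.5] gap 49.4 F [-0.8  0.4 -1.5] 
  turn [-0.0054  0.0073 -0.4976] shift m [ 0.299   0.5495 -0.0038] deg -28.5
```

View pics/c10.png

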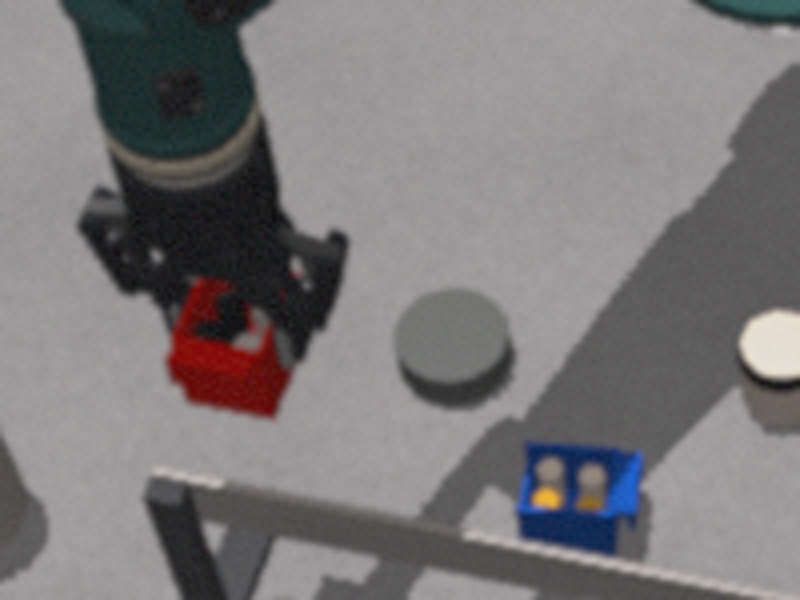

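Emit:
{"name": "drive_tool", "arguments": {
  "targets": [
    [0,0,-0.02,0.01,0.018,0,0.03],
    [0,0,-0.06,0.033,0.06,0,0.03],
    [0,0,-0.11,0.06,0.11,0,0.03],
    [0,0,-0.16,0.088,0.162,0,0.03],
    [0,0,-0.22,0.117,0.215,0,0.03],
    [0,0,-0.27,0.146,0.268,0,0.03],
    [0,0,-0.32,0.175,0.321,0,0.03],
    [-0.005,0.007,-0.36,0.196,0.36,0,0.03]
  ]
}}

```text
time_s: 20.65
ee_pos: [464.0, 35.5, 249.3]
orientation: [0.0, -0.008, 1.0, 0.0]
wrist_force: [-0.5, 0.0, -0.7]
finger_gap: 0.578
```

Run:
```python
from h import *
p=case(-40,42)
go(p[0],p[1],252,188.6)
```

```text
t 20.65 at [464.   35.5 249.3] gap 49.3 F [-0.5  0.  -0.7] 
  turn [ 0.0002  0.0002 -0.1331] shift m [ 0.0267  0.2108 -0.0027] deg -7.6
```

Emit:
{"name": "drive_tool", "arguments": {
  "targets": [
    [0,0,-0.03,0.006,0.045,0,0.03],
    [0,0,-0.06,0.012,0.09,0,0.03],
    [0,0,-0.09,0.018,0.135,0,0.03],
    [0,0,-0.12,0.023,0.18,0,0.03],
    [0,0,-0.133,0.0267,0.211,0.01,0.03],
    [0,0,-0.133,0.0267,0.211,0.04,0.03],
    [0,0,-0.133,0.0267,0.211,0.08,0.03],
    [0,0,-0.133,0.0267,0.211,0.13,0.03]
  ]
}}

```text
time_s: 21.65
ee_pos: [432.6, 246.7, 118.4]
orientation: [0.001, -0.076, 0.997, 0.001]
wrist_force: [0.2, 0.1, -2.1]
finger_gap: 0.577
```

Run:
```python
from h import *
p=case(-40,42)
go(p[0],p[1],32,188.6)
c=imaging.camera("scene"); crop(c,370,140,200,150,4,"pics/c11.png")
```

```text
t 21.65 at [432.6 246.7 118.4] gap 49.3 F [ 0.2  0.1 -2.1] 
  turn [0.0009 0.0013 0.0018] shift m [-0.0009 -0.0012  0.0864] deg 0.1
```

View pics/c11.png

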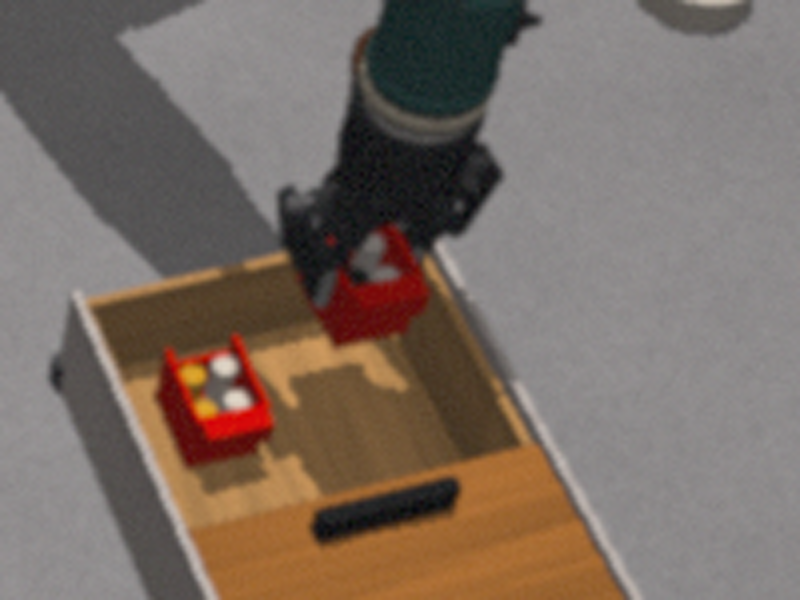

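Emit:
{"name": "drive_tool", "arguments": {
  "targets": [
    [0,0,0.002,-0.001,-0.001,0.02,0.03],
    [0,0,0.002,-0.001,-0.001,0.045,0.03],
    [0,0,0.002,-0.001,-0.001,0.065,0.03],
    [0,0,0.002,-0.001,-0.001,0.08,0.03],
    [0,0,0.002,-0.001,-0.001,0.086,0.03],
    [0,0,0.002,-0.001,-0.001,0.09,0.03],
    [0,0,0.002,-0.001,-0.001,0.094,0.03],
    [0,0,0.002,-0.001,-0.001,0.095,0.03]
  ]
}}

```text
time_s: 22.7
ee_pos: [427.3, 243.1, 23.5]
orientation: [-0.007, -0.075, 0.997, -0.002]
wrist_force: [-19.4, -10.6, 46.9]
finger_gap: 0.577
```

Run:
```python
from h import *
p=case(-40,42)
go(p[0],p[1],24,188.6)
```

```text
t 22.7 at [427.3 243.1  23.5] gap 49.3 F [-19.4 -10.6  46.9] 
  turn [-0.0036 -0.015   0.    ] shift m [-0.0068  0.0016 -0.0006] deg 0.0
```

Emit:
{"name": "drive_tool", "arguments": {
  "targets": [
    [0,0,0,0,0,-0.002,0.03],
    [0,0,0,0,0,-0.005,0.03],
    [0,0,0,0,0,-0.006,0.03],
    [0,0,0,0,0,-0.006,0.03],
    [0,0,0,0,0,-0.006,0.03],
    [0,0,0,0,0,-0.006,0.03],
    [0,0,0,0,0,-0.006,0.03],
    [0,0,0,0,0,-0.006,0.03]
  ]
}}

```text
time_s: 23.7
ee_pos: [427.4, 243.1, 29.5]
orientation: [-0.007, -0.075, 0.997, -0.002]
wrist_force: [0.1, -0.3, -1.2]
finger_gap: 0.578
```

Run:
```python
from h import *
p=case(-40,42)
go(p[0],p[1],24,188.6)
c=imaging.camera("scene"); crop(c,380,150,160,130,5,"pics/c12.png")
```

```text
t 23.7 at [427.4 243.1  29.5] gap 49.4 F [ 0.1 -0.3 -1.2] 
  turn [-0.0036 -0.0152 -0.0001] shift m [-0.0068  0.0017  0.0054] deg -0.0
```

View pics/c12.png

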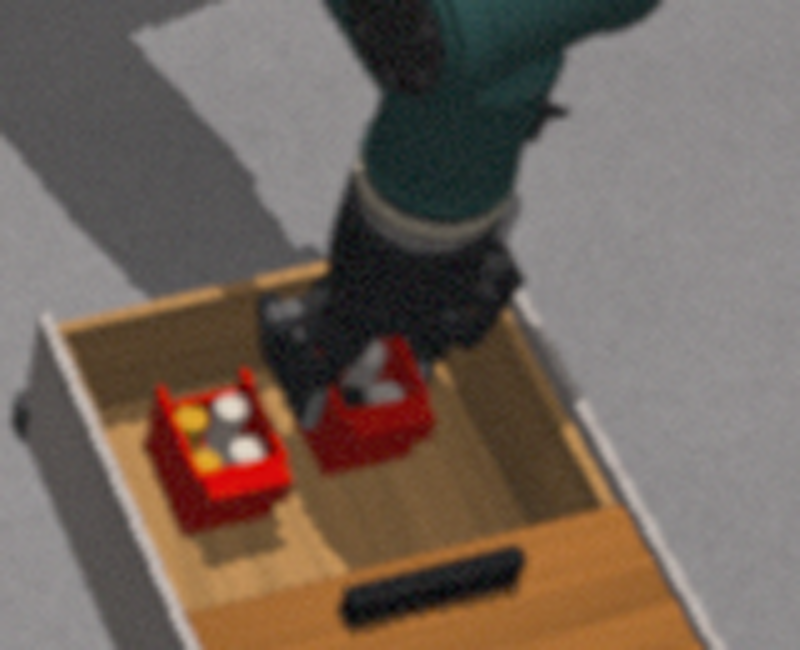

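Emit:
{"name": "drive_tool", "arguments": {
  "targets": [
    [-0.004,-0.008,0,-0.003,0.001,-0.003,0.03],
    [-0.004,-0.015,0,-0.0065,0.001,-0.003,0.03],
    [-0.004,-0.015,0,-0.0065,0.001,-0.003,0.03],
    [-0.004,-0.015,0,-0.0065,0.001,0,0.03],
    [-0.004,-0.015,0,-0.0065,0.001,0.001,0.03],
    [-0.004,-0.015,0,-0.0065,0.001,0.002,0.03],
    [-0.004,-0.015,0,-0.0065,0.001,0.003,0.03],
    [-0.004,-0.015,0,-0.0065,0.001,0.003,0.03]
  ]
}}

```text
time_s: 24.75
ee_pos: [433.5, 245.0, 26.3]
orientation: [-0.0, -0.075, 0.997, 0.0]
wrist_force: [-0.7, -0.8, -1.9]
finger_gap: 0.574
```

Run:
```python
from h import *
p=case(-40,42)
go(p[0],p[1],24,188.6)
```

```text
t 24.75 at [433.5 245.   26.3] gap 49.0 F [-0.7 -0.8 -1.9] 
  turn [ 0.0004 -0.0003 -0.    ] shift m [-0.0003  0.0007  0.0023] deg -0.0
```

Emit:
{"name": "drive_tool", "arguments": {
  "targets": [
    [0,0,0,0,0,0.0005,0.03],
    [0,0,0,0,0,0.001,0.03],
    [0,0,0,0,0,0.0015,0.03],
    [0,0,0,0,0,0.002,0.03],
    [0,0,0,0,0,0.002,0.03],
    [0,0,0,0,0,0.002,0.03],
    [0,0,0,0,0,0.002,0.03],
    [0,0,0,0,0,0.002,0.03]
  ]
}}

```text
time_s: 25.75
ee_pos: [433.5, 245.0, 24.3]
orientation: [-0.0, -0.075, 0.997, 0.0]
wrist_force: [0.2, -0.8, -1.0]
finger_gap: 0.574
```

Emit:
{"name": "drive_tool", "arguments": {
  "targets": [
    [0,0,0,0,0,0.0003,0.03],
    [0,0,0,0,0,0.0006,0.03],
    [0,0,0,0,0,0.001,0.03],
    [0,0,0,0,0,0.0013,0.03],
    [0,0,0,0,0,0.0016,0.03],
    [0,0,0,0,0,0.002,0.03],
    [0,0,0,0,0,0.002,0.03],
    [0,0,0,0,0,0.002,0.03]
  ]
}}

```text
time_s: 26.75
ee_pos: [433.7, 245.1, 24.1]
orientation: [0.0, -0.075, 0.997, 0.0]
wrist_force: [-4.1, -1.7, 9.5]
finger_gap: 0.578
```

Contact at 9.5 N. Next I release and rise.

Emit:
{"name": "drive_tool", "arguments": {
  "targets": [
    [0,0,0,0,0,0,0.055],
    [0,0,0,0,0,0,0.06],
    [0,0,0,0,0,0,0.06],
    [0,0,0,0,0,-0.02,0.06],
    [0,0,0,0,0,-0.06,0.06],
    [0,0,0,0,0,-0.12,0.06],
    [0,0,0,0,0,-0.18,0.06],
    [0,0,0,0,0,-0.23,0.08]
  ]
}}

```text
time_s: 27.75
ee_pos: [433.9, 245.1, 256.6]
orientation: [0.001, -0.075, 0.997, 0.001]
wrist_force: [0.7, 0.2, 0.3]
finger_gap: 0.889
```

Run:
```python
from h import *
s=imaging.camera("scene"); cv2.imwrite("pics/s13.png",s["color"][:,:,::-1])
t=imaging.camera("top"); cv2.imwrite("pics/t13.png",t["color"][:,:,::-1]); np.savez("s13.npz",**s); np.savez("t13.npz",**t)
go(427,-64,200,160)
```

```text
t 27.85 at [436.4 246.2 261.7] gap 80.2 F [ 0.3  0.8 -0. ] 
  turn [0.0071 0.0125 0.4993] shift m [ 0.0565 -0.3055  0.0597] deg 28.6
```

View pics/s13.png

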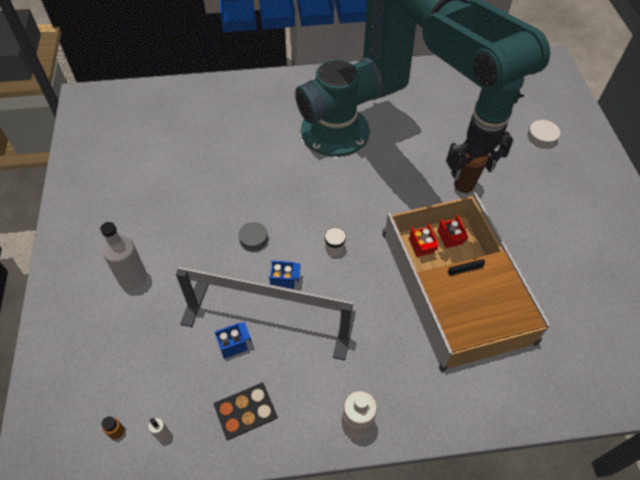

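View pics/t13.png

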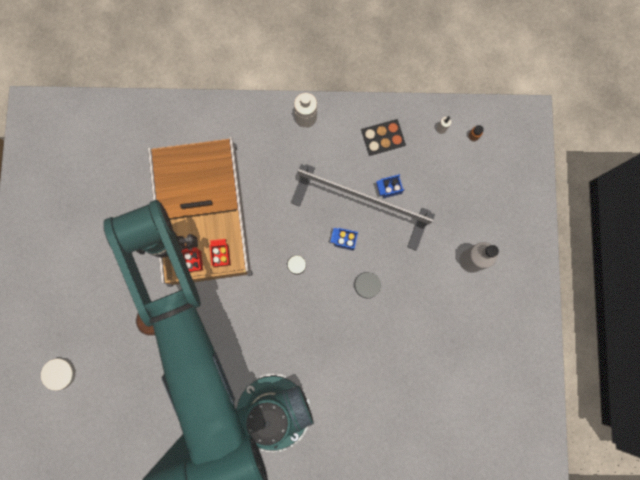

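The jar is unmoved at scene (335,237) / top (297,264), and both bins are upright in the case. Going to the jar.

Run:
```python
from h import *
go(427.5,-64,200,188.6)
```

```text
t 27.85 at [436.4 246.2 261.7] gap 80.2 F [ 0.3  0.8 -0. ] 
  turn [0.0038 0.0137 0.0002] shift m [ 0.056  -0.3056  0.0597] deg 0.0
```

Emit:
{"name": "drive_tool", "arguments": {
  "targets": [
    [0.004,0.014,0,0.008,-0.045,0,0.08],
    [0.004,0.014,0,0.017,-0.095,0,0.08],
    [0.004,0.014,0,0.027,-0.15,0,0.08],
    [0.004,0.014,0,0.037,-0.205,0,0.08],
    [0.004,0.014,0,0.047,-0.26,0.01,0.08],
    [0.004,0.014,0,0.056,-0.305,0.04,0.08],
    [0.004,0.014,0,0.056,-0.3055,0.06,0.08],
    [0.004,0.014,0,0.056,-0.3055,0.06,0.08]
  ]
}}

```text
time_s: 28.85
ee_pos: [426.0, -64.0, 197.0]
orientation: [-0.003, -0.074, 0.997, 0.001]
wrist_force: [0.9, 0.4, -0.4]
finger_gap: 0.93
```

Run:
```python
from h import *
s=imaging.camera("scene"); crop(s,260,160,150,120,5,"pics/c14.png")
go(427.5,-64,22,188.6)
```

```text
t 28.9 at [426.9 -63.8 198.6] gap 80.2 F [ 0.   0.5 -0.1] 
  turn [ 0.001  -0.0025 -0.0002] shift m [-0.001  -0.0005  0.1766] deg -0.0
```

View pics/c14.png

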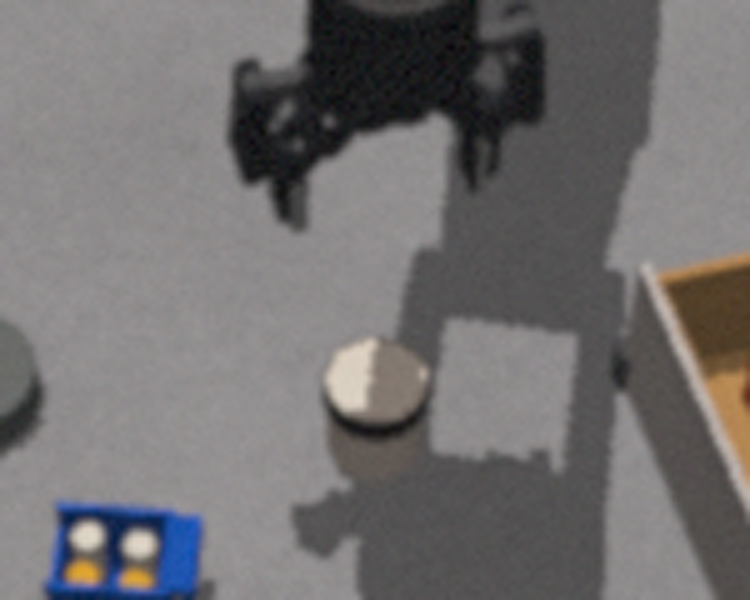

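Fingers are centred over the jar, whose top is at crop (378,380). Next I descend.

Emit:
{"name": "drive_tool", "arguments": {
  "targets": [
    [0,-0.002,0,-0.001,0,0.04,0.08],
    [0,-0.002,0,-0.001,0,0.08,0.08],
    [0,-0.002,0,-0.001,0,0.12,0.08],
    [0,-0.002,0,-0.001,0,0.15,0.08],
    [0,-0.002,0,-0.001,0,0.17,0.08],
    [0,-0.002,0,-0.001,0,0.176,0.08],
    [0,-0.002,0,-0.001,0,0.176,0.07],
    [0,-0.002,0,-0.001,0,0.176,0.06]
  ],
  "force": 40
}}

```text
time_s: 29.9
ee_pos: [428.7, -63.7, 24.1]
orientation: [0.001, -0.075, 0.997, -0.0]
wrist_force: [-0.0, 0.8, -0.1]
finger_gap: 0.701
```

Emit:
{"name": "drive_tool", "arguments": {
  "targets": [
    [0,0,0,0,0,0,0.05],
    [0,0,0,0,0,0,0.04],
    [0,0,0,0,0,0,0.035],
    [0,0,0,0,0,0,0.035],
    [0,0,0,0,0,-0.005,0.035],
    [0,0,0,0,0,-0.015,0.035],
    [0,0,0,0,0,-0.03,0.035],
    [0,0,0,0,0,-0.03,0.035]
  ],
  "force": 60
}}

```text
time_s: 30.9
ee_pos: [430.0, -64.1, 56.0]
orientation: [0.003, -0.075, 0.997, -0.001]
wrist_force: [-0.2, 0.2, -0.3]
finger_gap: 0.606
```

Run:
```python
from h import *
s=imaging.camera("scene"); crop(s,260,160,150,120,5,"pics/c15.png")
go(427.5,-64,200,188.6)
```

```text
t 30.95 at [429.3 -63.9  55.1] gap 51.3 F [-0.8  0.4 -2.1] 
  turn [-0.0012  0.0041  0.0003] shift m [ 0.0012  0.     -0.1449] deg 0.0
```

View pics/c15.png

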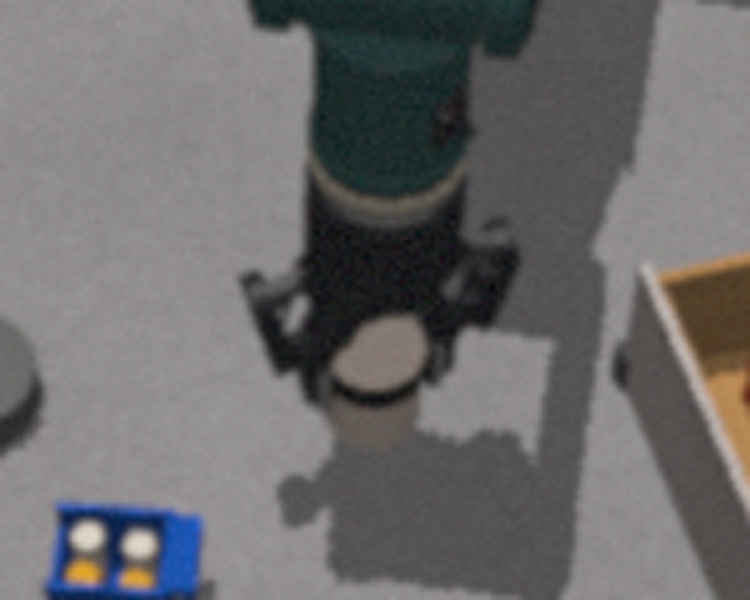

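Run:
```python
from h import *
s=imaging.camera("scene"); 
# lid region centre crop (383,352)/5+ (260,160)
P=[]
for v in range(226,237):
  for u in range(330,343):
    P.append(bydepth(s,u,v))
P=np.array(P); P=P[(P[:,2]>75)&(P[:,2]<110)]
c=np.median(P,0); 
for _ in range(3):
    A=np.c_[P[:,:2]-c[:2],np.ones(len(P))]; k=np.linalg.lstsq(A,P[:,2],rcond=None)[0]; r=P[:,2]-A@k; P=P[abs(r)<4]
print(len(P),c,k,r.std())
```

```text
117 [432.26756274 -61.59143629  86.98167378] [9.05095948e-03 1.09804995e-02 8.69759136e+01] 1.9391581196151024
```

The lid plane is level (slope ~0.01). Lifting and carrying.

Run:
```python
from h import *
p=case(35,0); print(p)
go(p[0],p[1],200,188.6)
```

```text
[514.20647334 215.43373702]
 t 31.0 at [428.8 -63.7  54.5] gap 51.3 F [ 0.3  0.6 -1.7] 
  turn [-0.0005  0.0028  0.0003] shift m [-0.1267  0.2631 -0.1453] deg 0.0
```

Emit:
{"name": "drive_tool", "arguments": {
  "targets": [
    [0,0,0,0,0,-0.02,0.035],
    [0,0,0,0,0,-0.06,0.035],
    [0,0,0,0,0,-0.1,0.035],
    [0,0.003,0,0,0,-0.14,0.035],
    [0,0.003,0,-0.01,0.02,-0.145,0.035],
    [0,0.003,0,-0.03,0.06,-0.145,0.035],
    [0,0.003,0,-0.052,0.108,-0.145,0.035],
    [0,0.003,0,-0.076,0.157,-0.145,0.035]
  ]
}}

```text
time_s: 32.0
ee_pos: [480.0, 104.2, 199.0]
orientation: [-0.0, -0.075, 0.997, -0.0]
wrist_force: [1.0, -0.2, -0.4]
finger_gap: 0.6
```

Run:
```python
from h import *
p=case(35,0)
go(p[0],p[1],200,188.6)
```

```text
t 32.0 at [480.  104.2 199. ] gap 51.2 F [ 1.  -0.2 -0.4] 
  turn [-0.0008 -0.0009 -0.0005] shift m [-0.0504  0.1049 -0.0011] deg -0.0
```

Emit:
{"name": "drive_tool", "arguments": {
  "targets": [
    [0,0,0,-0.02,0.042,0,0.035],
    [0,0,0,-0.038,0.08,0,0.035],
    [0,0,0,-0.0504,0.105,0,0.035],
    [0,0,0,-0.0504,0.105,0.02,0.035],
    [0,0,0,-0.0504,0.105,0.05,0.035],
    [0,0,0,-0.0504,0.105,0.075,0.035],
    [0,0,0,-0.0504,0.105,0.09,0.035],
    [0,0,0,-0.0504,0.105,0.09,0.035]
  ]
}}

```text
time_s: 33.0
ee_pos: [513.1, 215.1, 107.2]
orientation: [-0.002, -0.075, 0.997, -0.001]
wrist_force: [-0.6, -0.5, -0.7]
finger_gap: 0.605
```

Run:
```python
from h import *
p=case(35,0)
go(p[0],p[1],38,188.6)
s=imaging.camera("scene"); crop(s,370,140,200,150,4,"pics/c16.png")
```

```text
t 33.0 at [513.1 215.1 107.2] gap 51.7 F [-0.6 -0.5 -0.7] 
  turn [-0.0014 -0.0045 -0.0006] shift m [-0.0014  0.0003  0.0692] deg -0.0
```

View pics/c16.png

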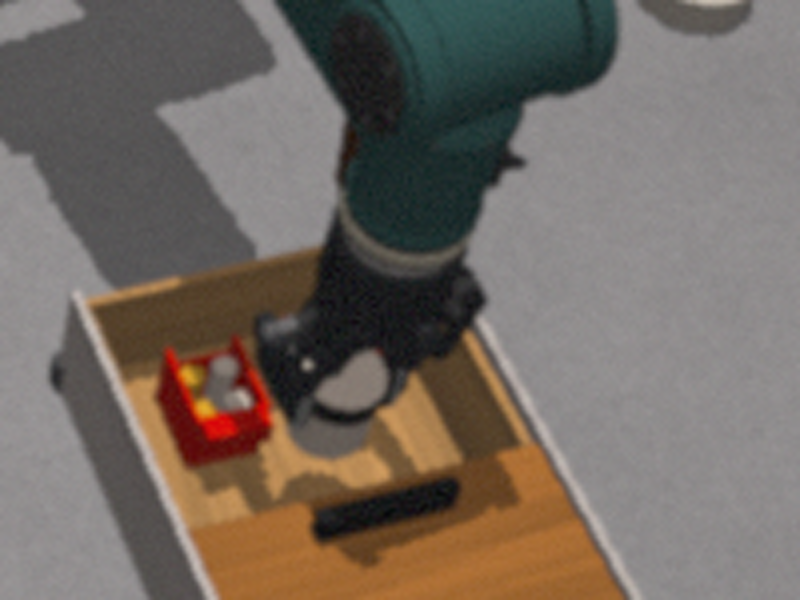

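Emit:
{"name": "drive_tool", "arguments": {
  "targets": [
    [0,-0.004,0,-0.007,0,0.005,0.035],
    [0,-0.004,0,-0.007,0,0.015,0.035],
    [0,-0.004,0,-0.007,0,0.03,0.035],
    [0,-0.004,0,-0.007,0,0.045,0.035],
    [0,-0.004,0,-0.007,0,0.058,0.035],
    [0,-0.004,0,-0.007,0,0.066,0.035],
    [0,-0.004,0,-0.007,0,0.068,0.035],
    [0,-0.004,0,-0.007,0,0.069,0.035]
  ]
}}

```text
time_s: 34.05
ee_pos: [521.2, 216.4, 40.0]
orientation: [0.002, -0.075, 0.997, -0.0]
wrist_force: [-0.1, 0.1, -0.7]
finger_gap: 0.598
```

Run:
```python
from h import *
p=case(41,0)
go(p[0],p[1],34,188.6)
```

```text
t 34.05 at [521.2 216.4  40. ] gap 51.1 F [-0.1  0.1 -0.7] 
  turn [-0.0008  0.0032 -0.0006] shift m [0.0011 0.0001 0.006 ] deg -0.0
```

Emit:
{"name": "drive_tool", "arguments": {
  "targets": [
    [0,0.002,0,0,0,0.002,0.035],
    [0,0.002,0,0,0,0.004,0.035],
    [0,0.002,0,0,0,0.005,0.035],
    [0,0.002,0,0,0,0.006,0.035],
    [0,0.002,0,0,0,0.007,0.035],
    [0,0.002,0,0,0,0.0075,0.035],
    [0,0.002,0,0,0,0.0075,0.035],
    [0,0.002,0,0,0,0.0075,0.035]
  ]
}}

```text
time_s: 35.05
ee_pos: [521.3, 216.4, 33.0]
orientation: [0.001, -0.075, 0.997, -0.0]
wrist_force: [-2.7, -0.1, 3.1]
finger_gap: 0.6
```

Emit:
{"name": "drive_tool", "arguments": {
  "targets": [
    [0,0,0,0,0,0.0005,0.035],
    [0,0,0,0,0,0.0008,0.035],
    [0,0,0,0,0,0.0008,0.055],
    [0,0,0,0,0,0.0008,0.065],
    [0,0,0,0,0,0.0008,0.065],
    [0,0,0,0,0,0.0008,0.065],
    [0,0,0,0,0,-0.01,0.065],
    [0,0,0,0,0,-0.03,0.065]
  ]
}}

```text
time_s: 36.05
ee_pos: [520.7, 216.3, 63.0]
orientation: [-0.0, -0.075, 0.997, -0.001]
wrist_force: [-1.2, 0.4, 0.5]
finger_gap: 0.765
```

Emit:
{"name": "drive_tool", "arguments": {
  "targets": [
    [0,0,0,0,0,-0.03,0.065],
    [0,0,0,0,0,-0.07,0.065],
    [0,0,0,0,0,-0.11,0.065],
    [0,0,0,0,0,-0.16,0.065],
    [0,0,0,0.02,0,-0.2,0.05],
    [0,0,0,0.05,-0.05,-0.2,0.03],
    [0,0,0,0.05,-0.11,-0.2,0.02],
    [0,0,0,0.05,-0.17,-0.2,0.01]
  ]
}}

```text
time_s: 37.05
ee_pos: [496.4, 39.7, 264.7]
orientation: [0.001, -0.075, 0.997, -0.001]
wrist_force: [0.6, 0.1, -0.1]
finger_gap: 0.117
```

Run:
```python
from h import *
s=imaging.camera("scene"); crop(s,370,150,200,150,4,"pics/c17.png");np.savez("s17.npz",**s)
t=imaging.camera("top"); crop(t,140,130,160,160,4,"pics/c18.png");np.savez("t17.npz",**t)
go(500,50,200,98.6)
```

```text
t 37.15 at [497.   35.8 264.1] gap 9.7 F [-0.9  0.8 -0.6] 
  turn [-0.0024  0.0039  1.5622] shift m [-0.0049  0.0139  0.064 ] deg 89.5
```

View pics/c17.png

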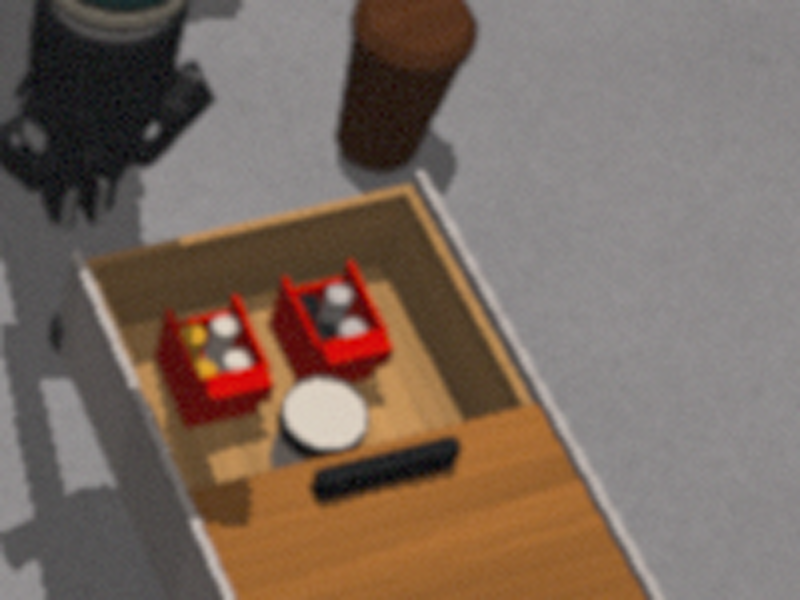

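View pics/c18.png

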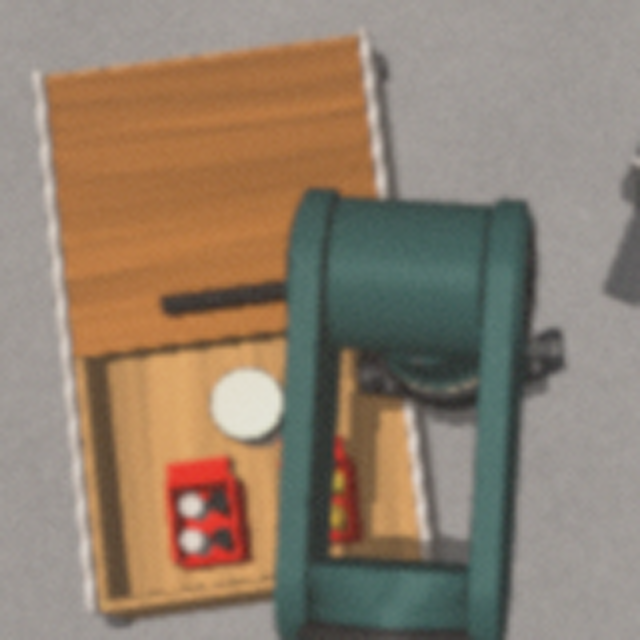

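All three items are upright in the compartment: bins at crop (215,365) and (332,325), jar at (325,412). Now back to the grip bar.

Emit:
{"name": "drive_tool", "arguments": {
  "targets": [
    [0,0,0.18,0,0,0,0.02],
    [0,0,0.36,0,0,0,0.03],
    [0,0,0.54,0,0,0,0.04],
    [0,0,0.72,0,0,0,0.04],
    [0,0,0.9,0,0,0,0.04],
    [0,0,1.08,0,0,0,0.04],
    [0,0,1.26,0,0,0,0.04],
    [-0.002,0.004,1.44,0,0,0,0.04]
  ]
}}

```text
time_s: 38.15
ee_pos: [496.9, 36.7, 264.9]
orientation: [0.0, 0.607, 0.795, 0.0]
wrist_force: [-0.4, 0.7, -0.1]
finger_gap: 0.468
```

Run:
```python
from h import *
p=case(110,-2);print(p)
go(p[0],p[1],180,98.6)
```

```text
[588.6622726  224.67137502]
 t 38.15 at [496.9  36.7 264.9] gap 39.9 F [-0.4  0.7 -0.1] 
  turn [ 4.000e-04 -1.000e-04  1.172e-01] shift m [0.1571 0.1381 0.085 ] deg 6.7
```

Emit:
{"name": "drive_tool", "arguments": {
  "targets": [
    [0,0,0.02,0.035,0.03,0,0.04],
    [0,0,0.04,0.07,0.06,0,0.04],
    [0,0,0.07,0.105,0.092,0,0.04],
    [0,0,0.1,0.135,0.12,0,0.04],
    [0,0,0.117,0.157,0.138,0.01,0.04],
    [0,0,0.117,0.157,0.138,0.05,0.04],
    [0,0,0.117,0.157,0.138,0.085,0.04],
    [0,0,0.117,0.157,0.138,0.085,0.04]
  ]
}}

```text
time_s: 39.15
ee_pos: [586.3, 225.0, 176.3]
orientation: [-0.002, 0.652, 0.758, -0.003]
wrist_force: [-0.9, -0.6, -0.0]
finger_gap: 0.469
```

Run:
```python
from h import *
p=case(110,-2)
go(p[0],p[1],100,98.6)
s=imaging.camera("scene"); crop(s,400,170,150,120,5,"pics/c19.png")
```

```text
t 39.15 at [586.3 225.  176.3] gap 40.0 F [-0.9 -0.6 -0. ] 
  turn [-0.0074  0.0005  0.0011] shift m [-0.0006  0.0028  0.0763] deg 0.1
```

View pics/c19.png

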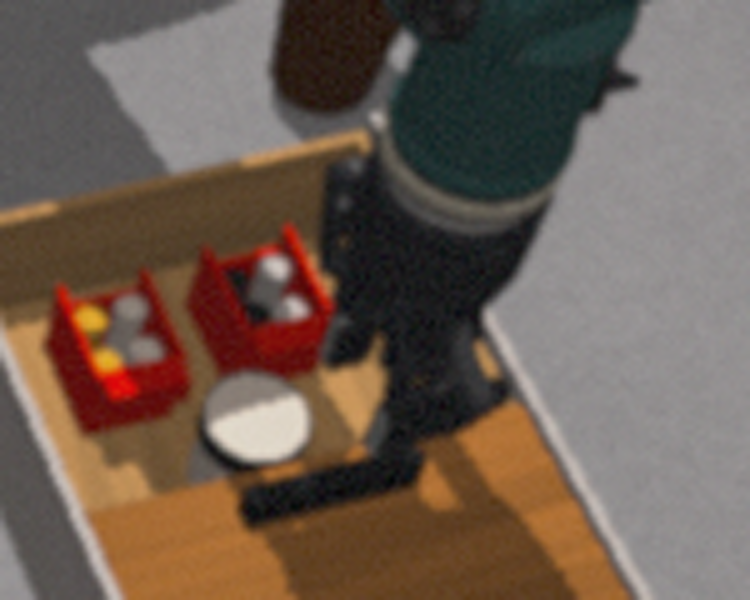

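Emit:
{"name": "drive_tool", "arguments": {
  "targets": [
    [-0.007,0,0,-0.0006,0.003,0.03,0.04],
    [-0.007,0,0,-0.0006,0.003,0.06,0.04],
    [-0.007,0,0,-0.0006,0.003,0.076,0.04],
    [-0.007,0,0,-0.0006,0.003,0.076,0.04],
    [-0.007,0,0,-0.0006,0.003,0.076,0.02],
    [-0.007,0,0,-0.0006,0.003,0.076,0],
    [-0.007,0,0,-0.0006,0.003,0.076,0],
    [-0.007,0,0,-0.0006,0.003,0.076,0]
  ],
  "force": 40
}}

```text
time_s: 40.2
ee_pos: [589.5, 225.0, 105.7]
orientation: [0.001, 0.652, 0.759, 0.001]
wrist_force: [-5.7, -0.7, 4.8]
finger_gap: 0.124
```

Run:
```python
from h import *
p=case(-79.3,-2)
go(p[0],p[1],99,98.6); print(tocase(bot.sense()["ee_pos"]))
```

```text
t 40.2 at [589.5 225.  105.7] gap 10.6 F [-5.7 -0.7  4.8] 
  turn [ 0.0032 -0.0003  0.0013] shift m [ 0.     -0.1902  0.0061] deg 0.1
(np.float64(110.89903939987259), np.float64(-1.7805308335763492))
```

Emit:
{"name": "drive_tool", "arguments": {
  "targets": [
    [0,0,0,0,-0.01,0,0],
    [0,0,0,0,-0.03,0,0],
    [0,0,0,0,-0.06,0,0],
    [0,0,0,0,-0.09,0,0],
    [0,0,0,0,-0.12,0,0],
    [0,0,0,0,-0.15,0,0],
    [0,0,0,0,-0.17,0,0],
    [0,0,0,0,-0.18,0,0]
  ]
}}

```text
time_s: 41.2
ee_pos: [411.2, 197.5, 105.7]
orientation: [0.002, 0.652, 0.759, 0.002]
wrist_force: [1.8, -0.4, -2.4]
finger_gap: 0.126
```

Run:
```python
from h import *
p=case(-79.3,-2)
go(p[0],p[1],99,98.6); print(tocase(bot.sense()["ee_pos"]))
s=imaging.camera("scene"); crop(s,370,150,200,150,4,"pics/c20.png")
```

```text
t 41.2 at [411.2 197.5 105.7] gap 10.8 F [ 1.8 -0.4 -2.4] 
  turn [0.0054 0.0002 0.0015] shift m [ 0.0003 -0.0098  0.0067] deg 0.1
(np.float64(-69.56267910861519), np.float64(-2.2909538275935684))
```

View pics/c20.png

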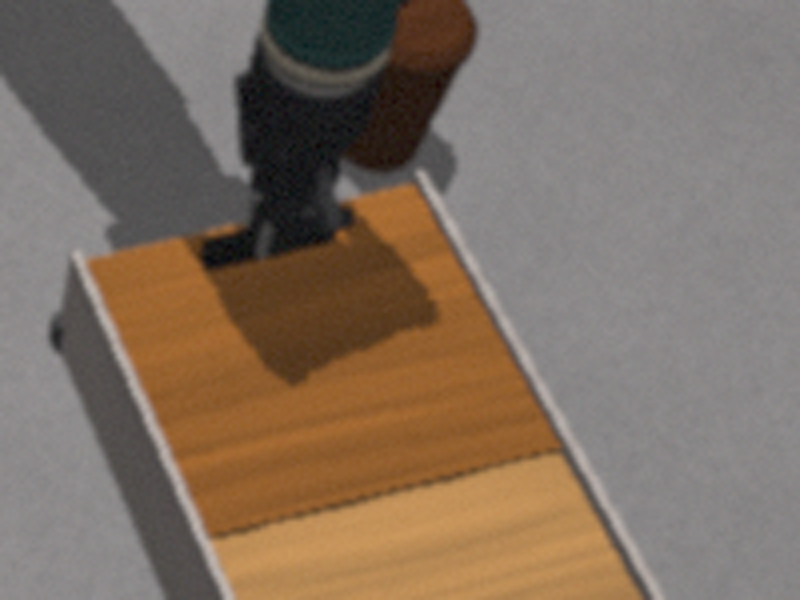

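Cover nearly shut. Last 10 mm, with a small overtravel onto the stop.

Emit:
{"name": "drive_tool", "arguments": {
  "targets": [
    [0,0,0,0,-0.003,0,0],
    [0,0,0,0,-0.006,0,0],
    [0,0,0,0,-0.009,0,0],
    [0,0,0,0,-0.011,0,0],
    [0,0,0,0,-0.013,0,0],
    [0,0,0,0,-0.014,0,0],
    [0,0,0,0,-0.014,0,0],
    [0,0,0,0,-0.014,0,0]
  ]
}}

```text
time_s: 42.25
ee_pos: [401.6, 196.0, 105.8]
orientation: [0.005, 0.652, 0.758, 0.006]
wrist_force: [17.6, 2.4, -13.4]
finger_gap: 0.124
```

Run:
```python
from h import *
p=case(-79.3,-2)
go(p[0],p[1],99,98.6); print(tocase(bot.sense()["ee_pos"]))
```

```text
t 42.25 at [401.6 196.  105.8] gap 10.6 F [ 17.6   2.4 -13.4] 
  turn [ 0.0158 -0.0003  0.0009] shift m [ 0.0003 -0.0001  0.0068] deg 0.1
(np.float64(-79.25787739329293), np.float64(-2.327428650451986))
```

Stop reached (travel 190 mm, 17 N). Next I release, rise and check.

Emit:
{"name": "drive_tool", "arguments": {
  "targets": [
    [0,0,0,0,0,0,0.01],
    [0,0,0,0,0,0,0.025],
    [0,0,0,0,0.002,0,0.04],
    [0,0,0,0,0.002,0,0.04],
    [0,0,0,0,0.002,-0.02,0.04],
    [0,0,0,0,0.002,-0.06,0.04],
    [0,0,0,0,0.002,-0.12,0.04],
    [0,0,0,0,0.002,-0.17,0.04]
  ]
}}

```text
time_s: 43.25
ee_pos: [400.8, 196.0, 278.3]
orientation: [0.005, 0.652, 0.758, 0.007]
wrist_force: [0.2, 0.6, -0.6]
finger_gap: 0.47
```

Emit:
{"name": "drive_tool", "arguments": {
  "targets": [
    [0,0,0,-0.04,0,0,0.04],
    [0,0,0,-0.1,0,0,0.04],
    [0,0,0,-0.15,0,0,0.04],
    [0,0,0,-0.2,0,0,0.04],
    [0,0,0,-0.24,0,0,0.04],
    [0,0,0,-0.26,0,0,0.04],
    [0,0,0,-0.26,0,0,0.04],
    [0,0,0,-0.26,0,0,0.04]
  ]
}}

```text
time_s: 44.25
ee_pos: [439.8, -60.4, 278.3]
orientation: [0.005, 0.651, 0.759, 0.007]
wrist_force: [-0.2, 0.1, 0.1]
finger_gap: 0.466
```

Run:
```python
from h import *
s=imaging.camera("scene"); cv2.imwrite("pics/s21.png",s["color"][:,:,::-1])
t=imaging.camera("top"); crop(t,140,130,120,160,3.7,"pics/c21.png")
crop(s,375,180,180,190,3,"pics/c22.png")
```

```text
(no output)
```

View pics/s21.png

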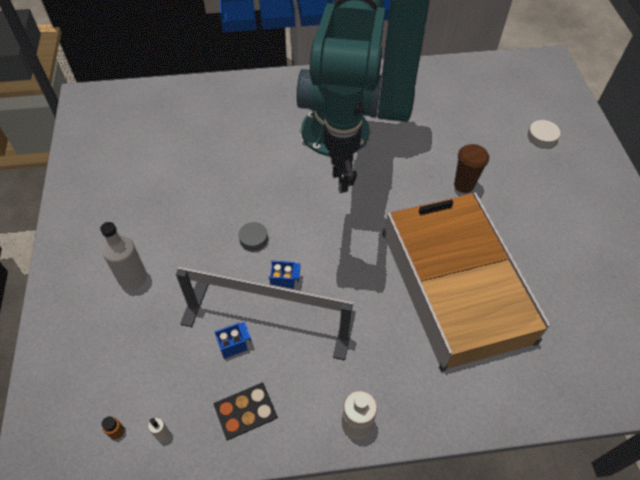

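View pics/c21.png

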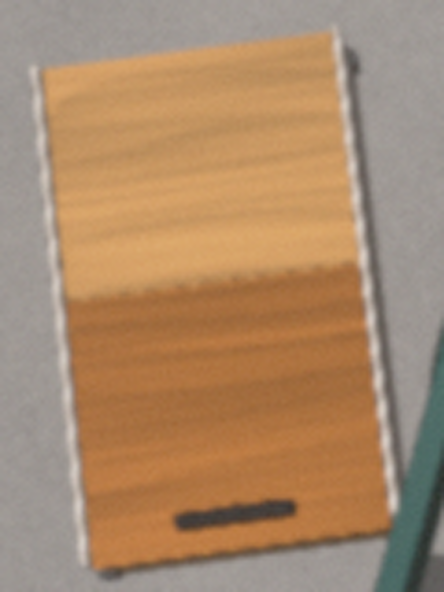

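View pics/c22.png

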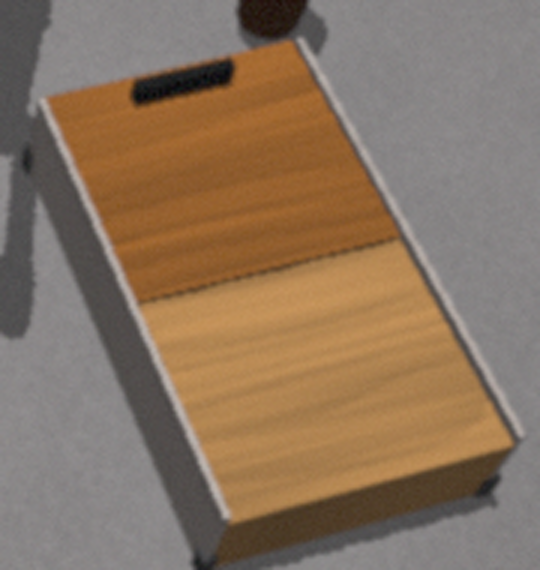

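The cover is flush over the compartment, with the bar at scene (436,207) and no gap at the front. The flask (122,258), tumbler (471,168) and tin (253,236) are where they started. Handing in.

```bash
python3 -c "
from workcell import bot
print(bot.close_job())"
```

```text
the job is handed in; nothing more can be done
None
```

The kit is packed and handed in at about 44 s. I slid the cover back to its stop, lifted both red bins off the rail and set them in the compartment. Then I placed the jar with them and slid the cover home.

**Cover:** it travelled 190 mm from stop to stop, ending with about 18 N against the stop, and no front gap shows in either camera.

**Contents:** before closing, the pictures showed both bins and the jar upright inside. After closing, the rail is empty.

**Left alone:** the flask, tumbler, powder tin and the two blue look-alikes show no movement in the scene picture.

**One thing went wrong:** lowering the second bin, the wrist force rose to about 47 N (about 52 N with the side force) and the hand was pushed about 7 mm off. That is under the 120 N wrist limit. I took it to be the bin on the case floor, but I did not prove that the gripper's body was not touching (40 N limit). I backed off, straightened the hand and set it down again at 9.5 N.

I also gripped the bar about 6 mm higher than planned for the final closing, but it held without slipping.

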